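# Pack the spot-cleaning kit

## Task

Pack the stain-removal kit into the white tray, each piece settled flat in the recess shaped for it: the wooden scrubbing brush in the long recess, the flat round tin in the wide round one, the soap bar in the oblong beside it, and the spray can and the dropper bottle standing upright in the larger and the smaller round recess of the bottle insert. The wind-up timer and the long-handled dish brush do not belong to the kit: leave them where they are. Keep the two bottles upright all the time so that they do not leak.

Things in the scene. Friction and masses are not known exactly. Their poses are not given: they have to be found in the camera images.
- scrub_brush: Wooden scrubbing brush without a handle, lying bristles down, 57 x 150 x 43 mm. Origin at the centre of its underside; y along its length, z up. The wooden block to grip is 23 to 43 mm above the underside, 57 mm wide across x. 0.12 kg. Belongs to the kit; either end may point either way.
- tin: Flat round tin with a smooth tan lid and white base, 65 mm across, 29 mm tall, lying flat. Origin at the centre of its underside, z up. 0.07 kg. Belongs to the kit.
- soap: Worn bar of green soap with rounded edges, lying flat on the worktop, 44 x 72 x 21 mm. Origin at the centre of its underside; x across its 44 mm width, y along its length, z up. 0.085 kg. Belongs to the kit; either end may point either way.
- spray_can: Upright round spray can with a dark blue cap, 52 mm across at the widest seam, 48 mm body, 161 mm tall. Origin at the centre of its underside, z up; sides are straight up to 133 mm. 0.2 kg. Belongs to the kit.
- dropper: Small upright brown bottle with a black dropper cap, 33 mm across, 102 mm tall. Origin at the centre of its underside, z up; the straight body ends 62 to 70 mm up, above it a 24 mm collar and a thin rubber bulb. 0.07 kg. Belongs to the kit.
- timer: Wind-up timer: round, 65 mm across like the tin but 49 mm tall, with a stepped knob-shaped grey top. Origin at the centre of its underside. Look-alike, not part of the kit: leave it.
- dish_brush: Blue long-handled dish brush, 44 x 229 x 34 mm, lying near the back edge of the worktop (another lies out of the way on the sink deck). Origin at the centre of its underside, y along its length. Look-alike, not part of the kit: leave it.
- brush_insert: Fixed grey plastic insert, 94 x 190 x 22 mm, one of three side by side (95 mm pitch, order varies) in a white tray 298 x 204 mm with rim 36 mm above the worktop. Origin: centre of its underside, 6 mm above the worktop; x across the 94, y along the 190, z up. One oblong recess 74 x 168 mm, centred, floor at z = 12 mm (10 deep), for the brush, bristles down.
- tin_soap_insert: Fixed grey plastic insert, 94 x 190 x 22 mm, one of three side by side (95 mm pitch, order varies) in a white tray 298 x 204 mm with rim 36 mm above the worktop. Origin: centre of its underside, 6 mm above the worktop; x across the 94, y along the 190, z up. Recesses with floor at z = 13 mm (9 deep): round, 81 mm wide at y = +47.5 for the tin; oblong, 60 (x) by 88 (y) at y = -44 for the soap.
- bottle_insert: Fixed grey plastic insert, 94 x 190 x 22 mm, one of three side by side (95 mm pitch, order varies) in a white tray 298 x 204 mm with rim 36 mm above the worktop. Origin: centre of its underside, 6 mm above the worktop; x across the 94, y along the 190, z up. Round recesses with floor at z = 7 mm (15 deep): 68 mm wide at y = +45 for the spray can; 50 mm wide at y = -45 for the dropper.
Not all that is in view belongs to the job. Leave any pink look-alike of the soap alone.

How it is judged (in metres and radians):
At the end, for the whole second after the job is handed in: Brush, tin, soap, spray can and dropper bottle each lie or stand in their own recess: centre within 12 mm across and 13 mm along the insert of the recess centre, underside within 4 mm of the recess floor, upright within 0.12 rad, at rest; the timer and the dish brush within 30 mm of where they were (x of scrub_brush in the frame of brush_insert between -0.012 and 0.012 m and y of scrub_brush in the frame of brush_insert between -0.013 and 0.013 m and z of scrub_brush in the frame of brush_insert below 0.016 m and angle between each of scrub_brush, tin, soap, spray_can, dropper's own z axis and vertical below 0.12 rad and linear speed of each of scrub_brush, tin, soap, spray_can, dropper below 0.02 m/s and x of tin in the frame of tin_soap_insert between -0.012 and 0.012 m and y of tin in the frame of tin_soap_insert between 0.0345 and 0.0605 m and z of each of tin, soap in the frame of tin_soap_insert below 0.017 m and x of soap in the frame of tin_soap_insert between -0.012 and 0.012 m and y of soap in the frame of tin_soap_insert between -0.057 and -0.031 m and x of spray_can in the frame of bottle_insert between -0.012 and 0.012 m and y of spray_can in the frame of bottle_insert between 0.032 and 0.058 m and z of each of spray_can, dropper in the frame of bottle_insert below 0.011 m and x of dropper in the frame of bottle_insert between -0.012 and 0.012 m and y of dropper in the frame of bottle_insert between -0.058 and -0.032 m and distance of each of timer, dish_brush from where it was at the start of the episode below 0.03 m); the robot touches nothing.
It fails at once if the spray can or the dropper bottle is tipped over (more than 0.7 rad) (angle between any of spray_can, dropper's own z axis and vertical above 0.7 rad).
It fails at once if the timer or the dish brush, which do not belong to the kit, is carried or pushed away (more than 30 mm) (distance of any of timer, dish_brush from where it was at the start of the episode above 0.03 m).
It also fails if it takes over 144 s, if anything falls off the work surface, if the arm or the gripper's body presses on something with over 40 N, if the wrist force passes 120 N, or if a joint passes its speed limit or range.

## Robot

A 7-joint arm with a two-finger parallel gripper is mounted at the origin on a cart in front of the work surface, level with it; the furniture and walls round the work are solid. World frame = base frame: x ahead of the robot, y to its left, z up, the work surface at z = 0. Lengths are in mm, angles in rad, forces in N, time in s.
With the tool pointing down it reaches from about 350 to 900 mm from the base axis. Payload 19.9 kg.
Tool frame: the origin (TCP) lies at the very end of the fingers, on their centre line; the grasp point (between the pads) lies 19 mm behind it; z points along the fingers, y is the line along which they close (so a half turn about z gives the same grasp; the last joint's range is limited). The gripper opens to 85 mm and grips with 20 to 120 N. Pads are 22 mm wide; open, the fingers measure 114 mm over their backs; the gripper's body (76 mm by 85 mm) begins 54 mm behind the grasp point. The pads swing forward as they close: fully open they stand 13 mm farther back than shut.
Start: joints at [1.079, 0.417, -0.01, 1.614, 0.005, 1.111, -0.053], TCP at [272.296, -562.544, 231.26] pointing down, gripper open.
Joint ranges: [-2.81, 2.81], [-0.39, 2.02], [-1.27, 1.25], [0.06, 2.57], [-1.19, 4.33], [0.19, 2], [-2.82, 2.82]. Speed limits (rad/s): [1.89, 1.89, 2.39, 2.39, 3.01, 3.01, 3.01].

## Interface

Orientations are given as a rotation vector (axis times angle).
In Python, from cell import env gives the robot as it stands. The module is installed in compiled form; this text tells all that it offers.
- The arm moves only by the tool send_rows, never from a script. Its argument "plan" is a list that holds one entry, the list of rows, each a list of 7 numbers: the turn, a rotation vector about the tool's x, y, z normalised to -1 to 1, where 1 is pi/2 rad, then the shift along the tool's x, y, z normalised to -1 to 1, where 1 is 20 cm, then the opening, from 0 (shut) to 1 (fully open). A call has exactly 5 rows; each row is the pose to reach, as a shift and turn from the pose commanded when the call began, along the tool's axes at that moment; what a row does not reach only later rows make up. A row lasts 1/8 s, in which the tool goes at most 62.5 mm and 10.7 degrees, less where a joint would pass 70% of its speed; a pose out of reach is approached as far as the arm can. A call with a number of a shift or a turn outside -1 to 1 is refused whole. A call with a gripper value outside its range is refused whole. The fingers move at their own pace and stop on an object; the grip force is fixed at half the most. Time passes only in rows, so rows that repeat a pose let the fingers close, or fill a call up. It gives the time, the measured TCP pose, the force, the opening and the grip force at its end, in the units of the state.
- env.read_state(): the state, without advancing time (a new reading comes with each control period).
- env.capture(name): name is "scene" or "top"; returns (picture, depth): 480x640x3 uint8, red, green, blue; 480x640 float32, mm along the optical axis (not along the pixel's ray), 0 where there is no reading.
- env.camera_params(name): a dict with "fx", "fy", "cx", "cy" (pixels), "distortion" ([k1, k2, p1, p2, k3] as OpenCV has them; the pictures are not rectified), "origin" and "orientation" of the camera in the world. Camera axes: x right, y up, looking along -z (the intrinsics and any distortion apply to the point x, -y, -z); pixel columns grow to the right and rows downward; lengths in mm; the calibration is good to about 2 mm. A picture is of the moment at which its call begins. camera_params takes no time and is no camera call.
- env.close_job(): hands the job in; it is judged then, once.
Trained networks look in the newest picture that a camera, given by its name, has taken for a name from the list of things; names that differ only in an ending like _2 or _b are one class to them, and where a whole thing is asked for, a point or a joint stands for the part that bears it (a point fixed in the world has none). Each returns a list of dicts, best first, with "conf" (0 to 1); they miss things now and then, are a little off and sometimes report something else, mostly with a low value. They report only what shows in the picture. A call takes as long as a camera call. They do not tell look-alikes from the thing itself.
- env.spot_in(name, camera): "rect" ([left, top, width, height] in pixels, round what is visible of it).
The state is a dict: "time": time; "joint_pos": joint angles; "qd": joint speeds; "tau": joint torques, N m; "position": TCP position; "ee_rot": TCP orientation; "contact_force": force on the tool from outside, world axes, zero at the start; "ft_torque": the same for the moment, N m; "grip_width": finger opening in mm; "grasp_force": force on a finger pad.
Only numpy, scipy, OpenCV 4.12 (cv2) and the standard library are available. Lean on these libraries where they do the work, as an engineer would, in place of code of your own. Each camera call takes 0.05 s, during which the arm holds its last target. There are 200 camera calls.

## Working session

There is one attempt and no reset: what is moved stays moved. The work goes in short steps, Python scripts to look and compute and a tool call to move; the robot and the scene stay as the last step left them, time stands still between calls to the robot, and variables do not carry over. Pictures are saved under pics/ and viewed, at most 14 in all, crops included, and the job is handed in when it is done.

Besides the shell and the picture viewer there is one more tool, called after "Call:" by a JSON object that holds its "op" and its "data". send_rows: Moves the arm, as the interface text tells. Scaled input: -1 to 1 covers 20 cm each way for a shift and pi/2 rad each way for a turn. Its arguments: {"type":"object","properties":{"plan":{"type":"array"}},"required":["plan"]}

```bash
mkdir -p pics; cat > h.py <<'E'
from cell import env
import numpy as np, cv2
from scipy.spatial.transform import Rotation as R
def cap(n):
    p,d=env.capture(n); c=env.camera_params(n)
    return p,d,c
def rot(c):
    o=np.array(c["orientation"],float)
    return o if o.shape==(3,3) else R.from_rotvec(o).as_matrix() if o.size==3 else R.from_quat(o).as_matrix()
def cloud(d,c):
    K=np.array([[c["fx"],0,c["cx"]],[0,c["fy"],c["cy"]],[0,0,1.]])
    h,w=d.shape; u,v=np.meshgrid(np.arange(w),np.arange(h))
    n=cv2.undistortPoints(np.stack([u,v],-1).reshape(-1,1,2).astype(np.float64),K,np.array(c["distortion"],float)).reshape(h,w,2)
    P=np.stack([n[...,0]*d,-n[...,1]*d,-d],-1)
    X=P@rot(c).T+np.array(c["origin"]); X[d<=0]=np.nan
    return X
E
python3 - <<'E'
from h import *
for n in("scene","top"):
    p,d,c=cap(n); print(n,c)
    cv2.imwrite(f"pics/{n}0.png",p[...,::-1]); X=cloud(d,c); np.savez(f"{n}0.npz",p=p,X=X)
    for t in["scrub_brush","tin","soap","spray_can","dropper","timer","dish_brush","brush_insert","tin_soap_insert","bottle_insert"]:
        for r in env.spot_in(t,n)[:3]:
            l,tp,w,h=r["rect"]; u,v=int(l+w/2),int(tp+h/2); print(t,np.round(r["rect"]).astype(int),round(r["conf"],2),np.round(X[min(v,479),min(u,639)]))
print(env.read_state())
E
```

```text
scene {'fx': 437.2102284622882, 'fy': 437.2102284622882, 'cx': 327.2638146104296, 'cy': 243.02463301451638, 'distortion': array([-0.10792965,  0.        ,  0.        ,  0.        ,  0.        ]), 'origin': array([ 11.52519067, 506.6456611 , 855.008554  ]), 'orientation': array([ 0.37582314, -0.7701027 , -2.10403186])}
scrub_brush [242 245  60  51] 0.68 [567. 243.  42.]
tin [327 289  24  31] 0.9 [405. 172.  31.]
soap [194 383  35  29] 0.72 [390. 500.  19.]
soap [250 228  33  22] 0.71 [675. 195.  19.]
soap [319 227  20  22] 0.64 [584.  68.  19.]
spray_can [195 303  43  58] 0.96 [455. 433. 115.]
dropper [278 339  14  29] 0.74 [366. 340.  61.]
timer [379 243  22  26] 0.69 [433.  -3.  46.]
dish_brush [340 149  57  42] 0.56 [ 725. -185.   19.]
dish_brush [407 186  74  24] 0.31 [ 506. -268.   29.]
brush_insert [325 288  28  33] 0.2 [404. 173.  29.]
tin_soap_insert [414 204  74  31] 0.86 [ 440. -232.   19.]
bottle_insert [410 186  71  22] 0.64 [ 504. -275.   26.]
top {'fx': 560.2462829134973, 'fy': 560.2462829134973, 'cx': 314.73792025704415, 'cy': 238.67344406889558, 'distortion': array([0.
[... 911 characters left out ...]
y([ 1.07848154,  0.41738067, -0.01034305,  1.61363797,  0.00471399,
        1.11070086, -0.0529801 ]), 'qd': array([-3.89476098e-04,  3.44187971e-04,  2.49345456e-04, -2.96655709e-04,
       -2.51517339e-03, -7.54488338e-05,  1.00347829e-03]), 'tau': array([-2.95573082e-04, -8.64191151e+01,  6.78457059e-01, -4.35207832e+01,
        1.91950455e-02,  1.74852819e-03,  1.03388982e-04]), 'position': array([ 272.3167159 , -562.51311496,  231.25598608]), 'ee_rot': array([-3.06200814e+00, -7.02241887e-01,  9.09816828e-05]), 'contact_force': array([ 0.02689551, -0.2684319 ,  0.80992535]), 'ft_torque': array([-0.01495824,  0.0280659 , -0.03003525]), 'grasp_force': 0.0, 'grip_width': 85.39277802762146}
```

```bash
python3 - <<'E'
import cv2
a=cv2.imread("pics/top0.png")[120:360,110:530]; cv2.imwrite("pics/top0c.png",cv2.resize(a,(798,456),interpolation=cv2.INTER_CUBIC))
a=cv2.imread("pics/scene0.png")[130:430,150:550]; cv2.imwrite("pics/scene0c.png",cv2.resize(a,(800,600),interpolation=cv2.INTER_CUBIC))
E
```

```text
(no output)
```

View pics/top0c.png

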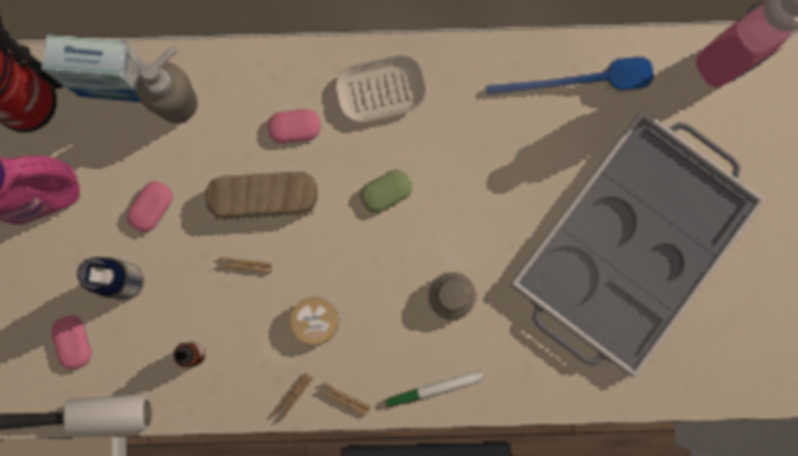

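View pics/scene0c.png

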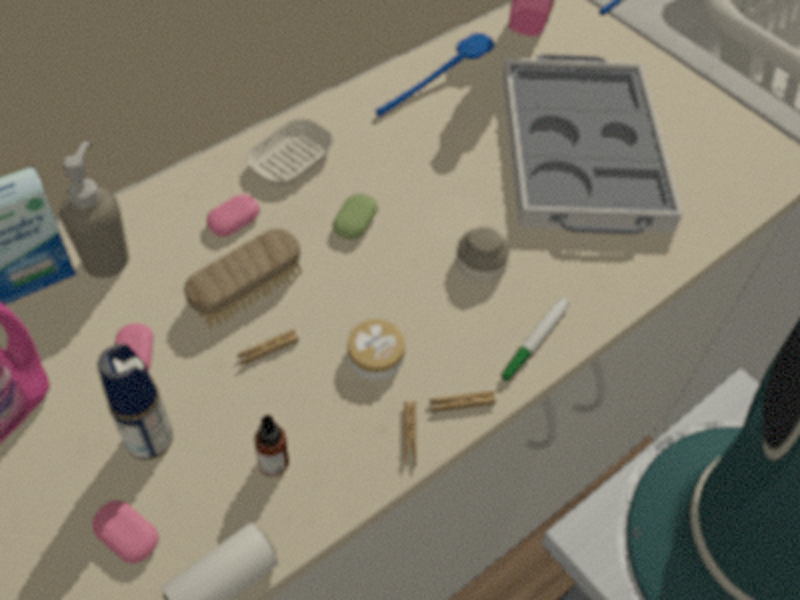

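```bash
cat > meas.py <<'E'
from h import *
def fit(X,seed,rad,zlo,zhi):
    P=X.reshape(-1,3); m=(np.hypot(P[:,0]-seed[0],P[:,1]-seed[1])<rad)&(P[:,2]>zlo)&(P[:,2]<zhi)
    Q=P[m]
    if len(Q)<6: return None
    (cx,cy),(w,h),a=cv2.minAreaRect(Q[:,:2].astype(np.float32)); 
    if w<h: w,h,a=h,w,a+90
    return len(Q),np.round([cx,cy,w,h,(a+90)%180-90,np.median(Q[:,2]),Q[:,2].max()],1), np.round(np.median(Q[:,:2],0),1)
E
python3 - <<'E'
from meas import *
S=dict(scrub_brush=(572,238,100,34,60),tin=(410,171,50,22,40),soap=(583,67,50,12,30),spray_can=(462,425,60,20,125),spray_top=(462,425,60,135,175),dropper=(366,335,40,15,65),dropper_top=(366,335,40,70,120),timer=(435,-10,50,38,60),dish=(740,-190,130,8,45),tray=(490,-280,240,30,45))
for n in("top","scene"):
    X=np.load(n+"0.npz")["X"]; print(n,"table z",np.nanmedian(X[...,2]), fit(X,(500,100),30,-20,20))
    for k,v in S.items(): print(k,fit(X,v[:2],*v[2:]))
E
```

```text
top table z 18.882561600264467 (415, array([ 5.007e+02,  9.980e+01,  5.800e+01,  5.730e+01, -1.700e+00,
        5.000e-01,  9.500e+00]), array([500.3,  99.8]))
scrub_brush (1204, array([583.9, 234.5, 149. ,  57. , -88.3,  43.1,  51.9]), array([583.4, 234.1]))
tin (502, array([413.3, 168.2,  62.9,  62.4, -27.1,  30.3,  38.7]), array([413.2, 168.2]))
soap (410, array([587.2,  67.4,  70. ,  44.1, -65. ,  20. ,  28.3]), array([586.3,  66.7]))
spray_can (247, array([472.6, 414.5,  51.7,  30. , -10.6,  82. , 123.1]), array([468.7, 405.2]))
spray_top (312, array([473.4, 423.3,  43. ,  42. , -72.6, 154.1, 167.2]), array([474.4, 423.9]))
dropper (96, array([373.3, 333.1,  32.8,  30.2,  88.4,  58.2,  64.9]), array([375.5, 323.4]))
dropper_top (73, array([372.6, 332.4,  22. ,  19. ,  -2.4,  79.9, 106.1]), array([373.7, 331.3]))
timer (280, array([440.4, -18.8,  54.9,  48.2,  72.5,  47.3,  56.3]), array([441. , -16.5]))
dish (1306, array([ 717.8, -189. ,  254.1,  204. ,   90. ,   29.3,   45. ]), array([ 732.8, -246.4]))
tray (2623, array([ 523. , -255.3,  383.7,  260.7,  -36.2,   32.9,   44.6]),
[... 412 characters left out ...]
584.1,  69.2]))
spray_can (731, array([463.4, 429. ,  52.8,  28.6,  80.2,  78. , 124.7]), array([454.8, 431.1]))
spray_top (498, array([473.9, 427.4,  42.8,  42.1, -18.7, 153.3, 164.4]), array([471.3, 428. ]))
dropper (229, array([369.9, 335.9,  33. ,  26.9,  72.7,  49.7,  64.7]), array([362.7, 340.4]))
dropper_top (129, array([371.7, 335.3,  21.7,  17.7,  75.8,  78.6, 101.6]), array([370.4, 336.1]))
timer (219, array([440.1, -15.1,  41.5,  40.8,  77.4,  47. ,  51.1]), array([438.8, -13.9]))
dish (1150, array([ 719.3, -189.1,  228.1,  206.6,  -89.8,   27.3,   44.9]), array([ 745.1, -232. ]))
tray (1088, array([ 521.5, -258.8,  379.3,  257.4,  -34.4,   33.3,   40.2]), array([ 496.9, -264.5]))
```

```bash
cat > nav.py <<'E'
import sys
from h import *
# usage: nav.py x y z psi_deg -> remaining turn & shift, normalised, tool axes now
s=env.read_state(); M=R.from_rotvec(s["ee_rot"]); 
psi=np.degrees(np.arctan2(M.as_matrix()[1,0],M.as_matrix()[0,0]))
print("t",round(s["time"],2),"pos",np.round(s["position"],1),"psi",round(psi,2),"grip",round(s["grip_width"],1),"F",np.round(s["contact_force"],1),"q",np.round(s["joint_pos"],2))
a=[float(v) for v in sys.argv[1:]]
def T(p): p=np.radians(p); return R.from_matrix(np.array([[np.cos(p),np.sin(p),0],[np.sin(p),-np.cos(p),0],[0,0,-1]]))
pos=s["position"]; cur=M
for k in range(0,len(a),4):
    tgt=np.array(a[k:k+3]); W=T(a[k+3])
    print("turn",np.round((cur.inv()*W).as_rotvec()/(np.pi/2),4),"shift",np.round(cur.inv().apply(tgt-pos)/200,4),"inTargetAxes",np.round(W.inv().apply(tgt-pos)/200,4))
    pos,cur=tgt,W
E
python3 - <<'E'
from h import *
from scipy.optimize import differential_evolution
P=[]
for n in("top","scene"):
    X=np.load(n+"0.npz")["X"].reshape(-1,3); X=X[np.hypot(X[:,0]-521,X[:,1]+257)<215]; P.append(X[(X[:,2]<50)&(X[:,2]>-15)])
def model(x,y):
    h=np.zeros_like(x); ax,ay=abs(x),abs(y)
    h[(ax<149)&(ay<102)]=36; h[(ax<142)&(ay<95)]=28
    h[(abs(x-95)<37)&(ay<84)]=18
    h[np.hypot(x,y-45)<34]=13; h[np.hypot(x,y+45)<25]=13
    h[np.hypot(x+95,y-47.5)<40.5]=19; h[(abs(x+95)<30)&(abs(y+44)<44)]=19
    return h
def cost(p,Q):
    c,s=np.cos(p[2]),np.sin(p[2]); dx,dy=Q[:,0]-p[0],Q[:,1]-p[1]
    r=Q[:,2]-model(c*dx+s*dy,-s*dx+c*dy)-p[3]
    return np.mean(np.minimum(abs(r),12))
for Q in P+[np.vstack(P)]:
    r=differential_evolution(cost,[(500,545),(-280,-235),(-.72,-.54),(-4,6)],args=(Q,),seed=1,maxiter=150)
    x,y,t,_=r.x; print(np.round(r.x,3),r.fun,len(Q),np.degrees(t))
c,s=np.cos(t),np.sin(t); g=lambda a,b:np.round([x+c*a-s*b,y+s*a+c*b],1)
print("brush",g(95,0),"tin",g(-95,47.5),"soap",g(-95,-44),"can",g(0,45),"drop",g(0,-45))
E
python3 nav.py 584 235 200 92
```

```text
[ 506.975 -269.074   -0.677    0.702] 2.9832456877568276 21279 -38.81327033935862
[ 5.07345e+02 -2.68838e+02 -6.84000e-01 -9.60000e-02] 2.6853399876129376 13097 -39.176126190753095
[ 5.07216e+02 -2.69207e+02 -6.82000e-01  3.20000e-01] 2.8971857457650256 34376 -39.05704669010067
brush [ 581.  -329.1] tin [ 463.4 -172.5] soap [ 405.7 -243.5] can [ 535.6 -234.3] drop [ 478.9 -304.2]
t 1.1 pos [ 272.3 -562.5  231.3] psi 25.83 grip 85.4 F [ 0.  -0.3  0.8] q [ 1.08  0.42 -0.01  1.61  0.    1.11 -0.05]
turn [-1.000e-04 -0.000e+00 -7.352e-01] shift [ 3.1403 -2.9099  0.1565] inTargetAxes [3.9307 1.6966 0.1563]
```

Candidates (top picture pixels): soap = green (313,220), while pink look-alikes sit at (189,229), (147,300), (264,184). Tin = tan lid (275,288), timer = grey (348,276). Scrub brush (248,222), dish brush (410,157). I choose the green soap first and check it in a crop.

```bash
python3 nav.py 370 -350 220 66  480 -140 200 116  587 67 100 116; python3 -c "
import cv2
a=cv2.imread('pics/top0.png')[190:310,250:380]; cv2.imwrite('pics/c1.png',cv2.resize(a,None,fx=3,fy=3,interpolation=cv2.INTER_CUBIC))"
```

```text
t 1.1 pos [ 272.3 -562.5  231.3] psi 25.83 grip 85.4 F [ 0.  -0.3  0.8] q [ 1.08  0.42 -0.01  1.61  0.    1.11 -0.05]
turn [-1.000e-04 -0.000e+00 -4.463e-01] shift [ 0.9026 -0.7435  0.0563] inTargetAxes [1.1694 0.014  0.0563]
turn [ 0.      0.     -0.5556] shift [1.1829 0.0754 0.1   ] inTargetAxes [0.7026 0.9546 0.1   ]
turn [0. 0. 0.] shift [0.6957 0.9346 0.5   ] inTargetAxes [0.6957 0.9346 0.5   ]
```

View pics/c1.png

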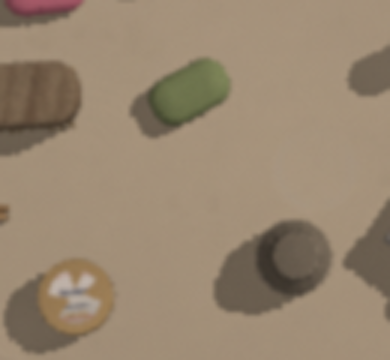

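The crop shows the green soap at about (313,220), the tin's tan lid at (275,288) and the grey stepped timer at (348,276); the choice stands.

Call:
{"op": "send_rows", "data": {"plan": [[[0, 0, -0.09, 0.18, -0.15, 0.01, 1], [0, 0, -0.18, 0.36, -0.3, 0.02, 1], [0, 0, -0.27, 0.54, -0.45, 0.03, 1], [0, 0, -0.36, 0.72, -0.6, 0.04, 1], [0, 0, -0.446, 0.9, -0.74, 0.056, 1]]]}}

```text
time: 1.72
position: [370.4, -349.5, 220.3]
ee_rot: [2.631, 1.716, -0.0]
contact_force: [0.6, -0.3, 0.7]
grip_width: 85.3
grasp_force: 0.0
```

```bash
python3 nav.py 480 -140 200 116  587 67 100 116 587 67 40 116
```

```text
t 1.73 pos [ 370.4 -349.5  220.3] psi 66.24 grip 85.3 F [ 0.6 -0.3  0.7] q [ 0.9   0.23 -0.24  1.9   0.06  1.01  0.22]
turn [ 2.000e-04  3.000e-04 -5.529e-01] shift [1.1796 0.0796 0.101 ] inTargetAxes [0.7011 0.9519 0.1014]
turn [0. 0. 0.] shift [0.6957 0.9346 0.5   ] inTargetAxes [0.6957 0.9346 0.5   ]
turn [0. 0. 0.] shift [0.  0.  0.3] inTargetAxes [0.  0.  0.3]
```

```bash
python3 nav.py 440 -215 200 99  520 -60 180 116 587 67 90 116 587 67 8 116 587 67 120 116
```

```text
t 1.73 pos [ 370.4 -349.5  220.3] psi 66.24 grip 85.3 F [ 0.6 -0.3  0.7] q [ 0.9   0.23 -0.24  1.9   0.06  1.01  0.22]
turn [ 2.000e-04  3.000e-04 -3.641e-01] shift [0.7558 0.0477 0.1012] inTargetAxes [0.6097 0.4491 0.1014]
turn [ 0.      0.     -0.1889] shift [0.7029 0.5163 0.1   ] inTargetAxes [0.5212 0.6993 0.1   ]
turn [0. 0. 0.] shift [0.4239 0.5795 0.45  ] inTargetAxes [0.4239 0.5795 0.45  ]
turn [0. 0. 0.] shift [0.   0.   0.41] inTargetAxes [0.   0.   0.41]
turn [0. 0. 0.] shift [ 0.    0.   -0.56] inTargetAxes [ 0.    0.   -0.56]
```

Call:
{"op": "send_rows", "data": {"plan": [[[0, 0, -0.08, 0.16, 0.01, 0.02, 1], [0, 0, -0.16, 0.32, 0.02, 0.04, 1], [0, 0, -0.24, 0.48, 0.03, 0.06, 1], [0, 0, -0.32, 0.64, 0.04, 0.08, 1], [0, 0, -0.364, 0.756, 0.048, 0.1, 1]]]}}

```text
time: 2.35
position: [440.8, -215.6, 200.0]
ee_rot: [2.042, 2.387, 0.0]
contact_force: [0.1, -0.9, -0.1]
grip_width: 85.6
grasp_force: 0.0
```

Call:
{"op": "send_rows", "data": {"plan": [[[0, 0, -0.05, 0.15, 0.11, 0.02, 1], [0, 0, -0.1, 0.3, 0.22, 0.04, 1], [0, 0, -0.14, 0.44, 0.33, 0.06, 1], [0, 0, -0.17, 0.58, 0.43, 0.08, 1], [0, 0, -0.189, 0.703, 0.516, 0.1, 1]]]}}

```text
time: 2.98
position: [521.4, -61.1, 179.9]
ee_rot: [1.67, 2.661, 0.0]
contact_force: [-0.3, -0.5, -0.0]
grip_width: 85.6
grasp_force: 0.0
```

Call:
{"op": "send_rows", "data": {"plan": [[[0, 0, 0, 0.11, 0.15, 0.12, 1], [0, 0, 0, 0.22, 0.3, 0.24, 1], [0, 0, 0, 0.33, 0.44, 0.36, 1], [0, 0, 0, 0.424, 0.579, 0.45, 1], [0, 0, 0, 0.424, 0.579, 0.45, 1]]]}}

```text
time: 3.6
position: [588.2, 67.2, 88.5]
ee_rot: [-1.667, -2.66, 0.0]
contact_force: [-1.0, -0.8, 0.6]
grip_width: 85.3
grasp_force: 0.0
```

```bash
python3 nav.py 587 67 8 116; python3 - <<'E'
from h import *
p,d,c=cap("scene"); cv2.imwrite("pics/s1.png",cv2.resize(p[160:360,250:470],None,fx=3,fy=3)[...,::-1])
E
```

```text
t 3.6 pos [588.2  67.2  88.5] psi 115.87 grip 85.3 F [-1.  -0.8  0.6] q [ 0.21  0.58 -0.5   1.79  0.35  0.86  0.  ]
turn [-0.0008 -0.0012 -0.0014] shift [ 0.001  -0.0052  0.4023] inTargetAxes [ 0.0018 -0.0057  0.4023]
```

View pics/s1.png

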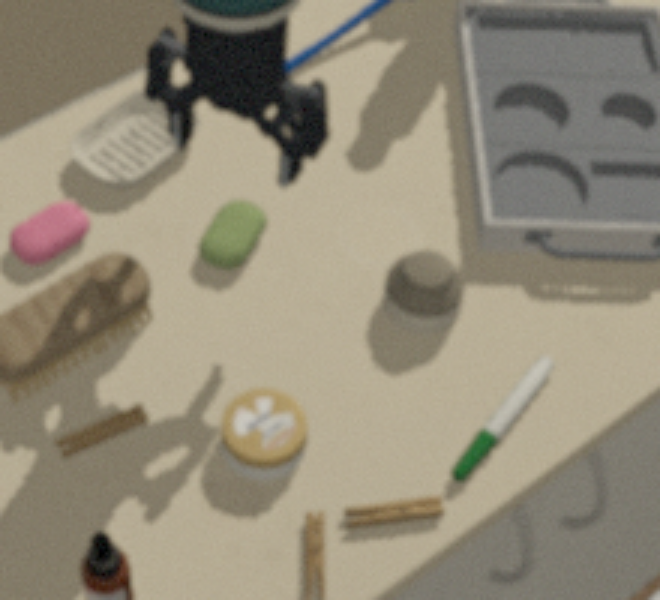

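The open gripper hangs above the green soap (crop 233,235), closing across its width, and clear of the soap dish.

Call:
{"op": "send_rows", "data": {"plan": [[[0, 0, 0, 0, -0.005, 0.15, 1], [0, 0, 0, 0, -0.005, 0.3, 1], [0, 0, 0, 0, -0.005, 0.4, 1], [0, 0, 0, 0, -0.005, 0.4, 0.4], [0, 0, 0, 0, -0.005, 0.4, 0.2]]]}}

```text
time: 4.28
position: [588.0, 64.1, 11.1]
ee_rot: [1.671, 2.659, 0.001]
contact_force: [0.3, -0.1, 0.3]
grip_width: 51.8
grasp_force: 0.0
```

Call:
{"op": "send_rows", "data": {"plan": [[[0, 0, 0, 0, 0, 0, 0], [0, 0, 0, 0, 0, 0, 0], [0, 0, 0, 0, 0, 0, 0], [0, 0, 0, 0, 0, 0, 0], [0, 0, 0, 0, 0, 0, 0]]]}}

```text
time: 4.9
position: [588.2, 64.2, 11.8]
ee_rot: [1.67, 2.659, 0.001]
contact_force: [-3.7, -0.7, 13.5]
grip_width: 39.5
grasp_force: 58.5
```

Call:
{"op": "send_rows", "data": {"plan": [[[0, 0, 0, 0, 0, -0.1, 0], [0, 0, 0, 0, 0, -0.2, 0], [0, 0, 0, 0, 0, -0.35, 0], [0, 0, 0, 0, 0, -0.5, 0], [0, 0, 0, 0, 0, -0.55, 0]]]}}

```text
time: 5.52
position: [588.4, 64.3, 123.0]
ee_rot: [1.669, 2.658, 0.003]
contact_force: [-1.0, 0.2, -0.9]
grip_width: 39.3
grasp_force: 59.0
```

```bash
python3 nav.py 535 -40 120 84  460 -160 100 51 405.7 -243.5 60 51  405.7 -243.5 28 51
```

```text
t 5.53 pos [588.4  64.3 123. ] psi 115.74 grip 39.3 F [-1.   0.2 -0.9] q [ 0.23  0.53 -0.52  1.78  0.32  0.91  0.03]
turn [2.200e-03 3.000e-04 3.527e-01] shift [-0.3538 -0.4669  0.0139] inTargetAxes [-0.5465 -0.2109  0.0149]
turn [0.     0.     0.3667] shift [-0.6359 -0.3102  0.1   ] inTargetAxes [-0.7023  0.0862  0.1   ]
turn [0. 0. 0.] shift [-0.4953  0.0517  0.2   ] inTargetAxes [-0.4953  0.0517  0.2   ]
turn [0. 0. 0.] shift [0.   0.   0.16] inTargetAxes [0.   0.   0.16]
```

```bash
python3 nav.py 535 -40 120 84  460 -160 100 51 404 -246 60 51  404 -246 31 51; python3 - <<'E'
from h import *
p,d,c=cap("scene"); cv2.imwrite("pics/s2.png",cv2.resize(p[120:320,220:440],None,fx=3,fy=3)[...,::-1])
E
```

```text
t 5.53 pos [588.4  64.3 123. ] psi 115.74 grip 39.3 F [-1.   0.2 -0.9] q [ 0.23  0.53 -0.52  1.78  0.32  0.91  0.03]
turn [2.200e-03 3.000e-04 3.527e-01] shift [-0.3538 -0.4669  0.0139] inTargetAxes [-0.5465 -0.2109  0.0149]
turn [0.     0.     0.3667] shift [-0.6359 -0.3102  0.1   ] inTargetAxes [-0.7023  0.0862  0.1   ]
turn [0. 0. 0.] shift [-0.5104  0.053   0.2   ] inTargetAxes [-0.5104  0.053   0.2   ]
turn [0. 0. 0.] shift [0.    0.    0.145] inTargetAxes [0.    0.    0.145]
```

View pics/s2.png

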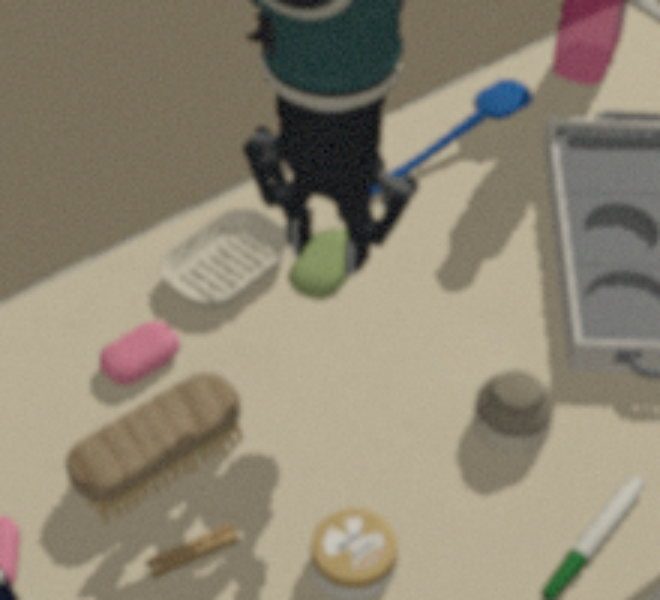

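The picture shows the green soap held between the fingers at crop (322,262); everything else stands unmoved.

Call:
{"op": "send_rows", "data": {"plan": [[[0, 0, 0.08, -0.08, -0.1, 0, 0], [0, 0, 0.16, -0.16, -0.2, 0, 0], [0, 0, 0.24, -0.24, -0.3, 0, 0], [0, 0, 0.3, -0.3, -0.4, 0, 0], [0, 0, 0.353, -0.354, -0.467, 0.01, 0]]]}}

```text
time: 6.2
position: [533.1, -41.1, 117.6]
ee_rot: [-2.338, -2.097, 0.001]
contact_force: [0.1, 1.2, -2.0]
grip_width: 38.9
grasp_force: 59.0
```

Call:
{"op": "send_rows", "data": {"plan": [[[0, 0, 0.08, -0.13, -0.06, 0.02, 0], [0, 0, 0.16, -0.26, -0.12, 0.04, 0], [0, 0, 0.24, -0.4, -0.19, 0.06, 0], [0, 0, 0.31, -0.52, -0.25, 0.08, 0], [0, 0, 0.367, -0.636, -0.31, 0.1, 0]]]}}

```text
time: 6.82
position: [458.1, -160.9, 97.6]
ee_rot: [-2.838, -1.346, 0.001]
contact_force: [0.1, 0.1, -1.5]
grip_width: 38.8
grasp_force: 59.0
```

Call:
{"op": "send_rows", "data": {"plan": [[[0, 0, 0, -0.12, 0.01, 0, 0], [0, 0, 0, -0.24, 0.02, 0.04, 0], [0, 0, 0, -0.38, 0.03, 0.1, 0], [0, 0, 0, -0.51, 0.053, 0.2, 0], [0, 0, 0, -0.51, 0.053, 0.2, 0]]]}}

```text
time: 7.45
position: [401.0, -247.3, 56.7]
ee_rot: [-2.837, -1.345, 0.003]
contact_force: [0.6, 1.4, -0.1]
grip_width: 39.1
grasp_force: 59.0
```

```bash
python3 nav.py 404 -246 31.5 51; python3 - <<'E'
from h import *
p,d,c=cap("top"); cv2.imwrite("pics/t3.png",cv2.resize(p[190:330,370:530],None,fx=4,fy=4)[...,::-1])
E
```

```text
t 7.45 pos [ 401.  -247.3   56.7] psi 50.74 grip 39.1 F [ 0.6  1.4 -0.1] q [ 0.64  0.42 -0.18  2.11  0.13  0.62 -0.31]
turn [-0.0016  0.0006 -0.0029] shift [0.0147 0.008  0.126 ] inTargetAxes [0.0146 0.0077 0.126 ]
```

View pics/t3.png

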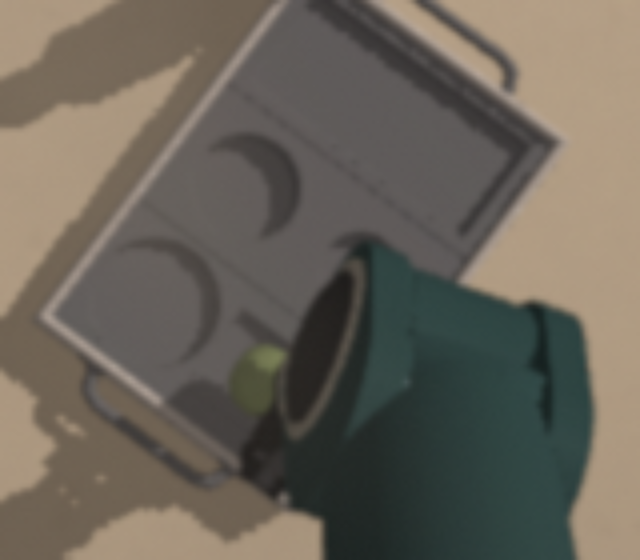

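The soap (crop 260,378) is at the tin end of its oblong recess, still high, mostly hidden by the wrist. Lower and release.

Call:
{"op": "send_rows", "data": {"plan": [[[0, 0, 0, 0.014, 0.008, 0, 0], [0, 0, 0, 0.014, 0.008, 0.04, 0], [0, 0, 0, 0.014, 0.008, 0.08, 0], [0, 0, 0, 0.014, 0.008, 0.1, 0], [0, 0, 0, 0.014, 0.008, 0.12, 0]]]}}

```text
time: 8.12
position: [405.9, -244.8, 33.7]
ee_rot: [-2.836, -1.351, 0.0]
contact_force: [-0.7, -0.3, -0.9]
grip_width: 38.9
grasp_force: 59.0
```

Call:
{"op": "send_rows", "data": {"plan": [[[0, 0, 0, 0, 0, 0.005, 0], [0, 0, 0, 0, 0, 0.005, 0], [0, 0, 0, 0, 0, 0.005, 0.62], [0, 0, 0, 0, 0, 0.005, 0.62], [0, 0, 0, 0, 0, 0.005, 0.62]]]}}

```text
time: 8.75
position: [406.0, -244.9, 33.2]
ee_rot: [2.836, 1.351, 0.0]
contact_force: [0.1, 0.3, -0.0]
grip_width: 53.2
grasp_force: 0.0
```

Call:
{"op": "send_rows", "data": {"plan": [[[0, 0, 0, 0, 0, 0, 0.65], [0, 0, 0, 0, 0, -0.1, 0.65], [0, 0, 0, 0, 0, -0.25, 0.65], [0, 0, 0, 0, 0, -0.4, 1], [0, 0, 0, 0, 0, -0.55, 1]]]}}

```text
time: 9.38
position: [405.9, -244.8, 144.1]
ee_rot: [-2.836, -1.351, 0.0]
contact_force: [0.0, -0.4, 0.5]
grip_width: 85.5
grasp_force: 0.0
```

```bash
python3 nav.py 413 -80 140 20 413.5 90 120 6 413.5 168.5 60 6 413.5 168.5 8 6
```

```text
t 9.38 pos [ 405.9 -244.8  144.1] psi 50.94 grip 85.5 F [ 0.  -0.4  0.5] q [ 0.67  0.27 -0.21  2.06  0.08  0.82 -0.28]
turn [-1.000e-04 -0.000e+00  3.438e-01] shift [ 0.6623 -0.4915  0.0205] inTargetAxes [ 0.3154 -0.7621  0.0205]
turn [0.     0.     0.1556] shift [ 0.2931 -0.7979  0.1   ] inTargetAxes [ 0.0913 -0.8451  0.1   ]
turn [0. 0. 0.] shift [ 0.041  -0.3903  0.3   ] inTargetAxes [ 0.041  -0.3903  0.3   ]
turn [0. 0. 0.] shift [0.   0.   0.26] inTargetAxes [0.   0.   0.26]
```

```bash
python3 nav.py 409 -85 140 51 412 60 120 51 413.5 168.5 60 51 413.5 168.5 7.5 51
```

```text
t 9.38 pos [ 405.9 -244.8  144.1] psi 50.94 grip 85.5 F [ 0.  -0.4  0.5] q [ 0.67  0.27 -0.21  2.06  0.08  0.82 -0.28]
turn [-0.0001 -0.     -0.0007] shift [ 0.6303 -0.4913  0.0205] inTargetAxes [ 0.6309 -0.4906  0.0205]
turn [0. 0. 0.] shift [ 0.5729 -0.4446  0.1   ] inTargetAxes [ 0.5729 -0.4446  0.1   ]
turn [0. 0. 0.] shift [ 0.4263 -0.3356  0.3   ] inTargetAxes [ 0.4263 -0.3356  0.3   ]
turn [0. 0. 0.] shift [0.     0.     0.2625] inTargetAxes [0.     0.     0.2625]
```

Call:
{"op": "send_rows", "data": {"plan": [[[0, 0, 0, 0.14, -0.11, 0, 1], [0, 0, 0, 0.28, -0.22, 0, 1], [0, 0, 0, 0.41, -0.32, 0, 1], [0, 0, 0, 0.53, -0.42, 0, 1], [0, 0, 0, 0.63, -0.49, 0.02, 1]]]}}

```text
time: 10.0
position: [409.3, -84.1, 139.3]
ee_rot: [2.835, 1.352, 0.001]
contact_force: [-0.1, 0.4, -0.5]
grip_width: 85.9
grasp_force: 0.0
```

Call:
{"op": "send_rows", "data": {"plan": [[[0, 0, 0, 0.12, -0.09, 0.02, 1], [0, 0, 0, 0.24, -0.18, 0.04, 1], [0, 0, 0, 0.36, -0.27, 0.06, 1], [0, 0, 0, 0.48, -0.37, 0.08, 1], [0, 0, 0, 0.573, -0.445, 0.1, 1]]]}}

```text
time: 10.62
position: [412.3, 61.0, 119.0]
ee_rot: [-2.836, -1.352, -0.0]
contact_force: [0.5, -1.3, -0.5]
grip_width: 85.2
grasp_force: 0.0
```

Call:
{"op": "send_rows", "data": {"plan": [[[0, 0, 0, 0.12, -0.09, 0.06, 1], [0, 0, 0, 0.24, -0.18, 0.12, 1], [0, 0, 0, 0.35, -0.27, 0.18, 1], [0, 0, 0, 0.426, -0.336, 0.26, 1], [0, 0, 0, 0.426, -0.336, 0.3, 1]]]}}

```text
time: 11.25
position: [413.4, 169.4, 58.4]
ee_rot: [-2.834, -1.354, 0.001]
contact_force: [0.4, -0.3, 0.2]
grip_width: 85.4
grasp_force: 0.0
```

```bash
python3 nav.py 413.5 168.5 7.5 51; python3 - <<'E'
from meas import *
p,d,c=cap("top"); X=cloud(d,c); print("soap",fit(X,(406,-243),60,33,60)); cv2.imwrite("pics/t4.png",cv2.resize(p[190:330,230:490],None,fx=3,fy=3)[...,::-1])
m=X.reshape(-1,3); pp=p.reshape(-1,3).astype(int); g=(pp[:,1]>pp[:,0]+15)&(pp[:,1]>pp[:,2]+25)&(np.hypot(m[:,0]-406,m[:,1]+243)<70)
print(g.sum(),m[g].mean(0),cv2.minAreaRect(m[g][:,:2].astype(np.float32)))
E
```

```text
t 11.25 pos [413.4 169.4  58.4] psi 51.07 grip 85.4 F [ 0.4 -0.3  0.2] q [-0.09  0.41 -0.42  2.16  0.28  0.62 -1.39]
turn [-0.0005  0.0001  0.0008] shift [-0.0033  0.0034  0.2547] inTargetAxes [-0.0034  0.0032  0.2547]
soap (580, array([ 403.1, -246. ,  111.1,  109.5,  -41.1,   38.2,   49.1]), array([ 400.1, -241.5]))
0 [nan nan nan] ((0.0, 0.0), (0.0, 0.0), 0.0)<stdin>:4: RuntimeWarning: Mean of empty slice.
  ret = um.true_divide(
```

View pics/t4.png

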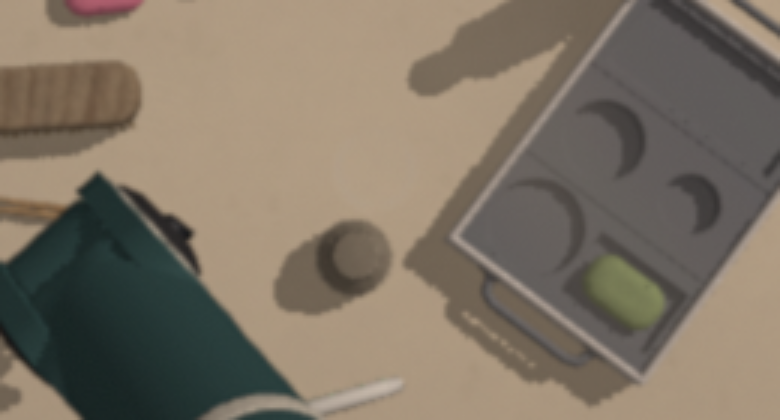

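The soap (crop 624,291) lies centred in its oblong recess; the gripper is over the tin.

Call:
{"op": "send_rows", "data": {"plan": [[[0, 0, 0, -0.003, 0.003, 0.12, 1], [0, 0, 0, -0.003, 0.003, 0.2, 1], [0, 0, 0, -0.003, 0.003, 0.255, 1], [0, 0, 0, -0.003, 0.003, 0.255, 1], [0, 0, 0, -0.003, 0.003, 0.255, 0.5]]]}}

```text
time: 11.92
position: [414.2, 167.5, 8.5]
ee_rot: [-2.836, -1.351, -0.001]
contact_force: [-0.6, 0.1, -1.0]
grip_width: 69.8
grasp_force: 0.0
```

Call:
{"op": "send_rows", "data": {"plan": [[[0, 0, 0, 0, 0, 0, 0.5], [0, 0, 0, 0, 0, 0, 0.4], [0, 0, 0, 0, 0, 0, 0], [0, 0, 0, 0, 0, 0, 0], [0, 0, 0, 0, 0, 0, 0]]]}}

```text
time: 12.55
position: [414.3, 167.6, 9.0]
ee_rot: [2.836, 1.351, 0.001]
contact_force: [-3.5, -2.1, 13.5]
grip_width: 62.7
grasp_force: 62.0
```

Call:
{"op": "send_rows", "data": {"plan": [[[0, 0, 0, 0, 0, -0.1, 0], [0, 0, 0, 0, 0, -0.2, 0], [0, 0, 0, 0, 0, -0.35, 0], [0, 0, 0, 0, 0, -0.5, 0], [0, 0, 0, 0, 0, -0.55, 0]]]}}

```text
time: 13.18
position: [414.7, 167.6, 119.8]
ee_rot: [2.836, 1.351, 0.004]
contact_force: [-1.2, -0.3, -0.5]
grip_width: 62.5
grasp_force: 66.7
```

```bash
python3 nav.py 425 30 130 40  450 -110 100 6 463.4 -172.5 60 6  463.4 -172.5 27.5 6
```

```text
t 13.18 pos [414.7 167.6 119.8] psi 50.93 grip 62.5 F [-1.2 -0.3 -0.5] q [-0.03  0.29 -0.48  2.13  0.19  0.76 -1.31]
turn [ 0.001  -0.0015  0.1215] shift [-0.5017  0.4738 -0.0511] inTargetAxes [-0.4028  0.5602 -0.0508]
turn [0.     0.     0.3778] shift [-0.3542  0.6166  0.15  ] inTargetAxes [0.0511 0.7092 0.15  ]
turn [0. 0. 0.] shift [0.034  0.3178 0.2   ] inTargetAxes [0.034  0.3178 0.2   ]
turn [0. 0. 0.] shift [0.     0.     0.1625] inTargetAxes [0.     0.     0.1625]
```

Call:
{"op": "send_rows", "data": {"plan": [[[0, 0, 0.03, -0.1, 0.1, -0.01, 0], [0, 0, 0.06, -0.2, 0.2, -0.02, 0], [0, 0, 0.09, -0.3, 0.3, -0.03, 0], [0, 0, 0.11, -0.41, 0.39, -0.04, 0], [0, 0, 0.12, -0.5, 0.475, -0.05, 0]]]}}

```text
time: 13.8
position: [424.4, 28.8, 127.8]
ee_rot: [-2.951, -1.076, 0.001]
contact_force: [1.2, 0.3, -2.1]
grip_width: 62.4
grasp_force: 66.7
```

Call:
{"op": "send_rows", "data": {"plan": [[[0, 0, 0.08, -0.07, 0.12, 0, 0], [0, 0, 0.16, -0.14, 0.25, 0.03, 0], [0, 0, 0.24, -0.22, 0.38, 0.07, 0], [0, 0, 0.31, -0.29, 0.5, 0.11, 0], [0, 0, 0.378, -0.355, 0.617, 0.15, 0]]]}}

```text
time: 14.42
position: [449.8, -111.2, 97.4]
ee_rot: [3.137, 0.162, -0.001]
contact_force: [0.5, 0.6, -1.0]
grip_width: 62.7
grasp_force: 66.7
```

Call:
{"op": "send_rows", "data": {"plan": [[[0, 0, 0, 0.01, 0.1, 0, 0], [0, 0, 0, 0.02, 0.2, 0.04, 0], [0, 0, 0, 0.03, 0.28, 0.1, 0], [0, 0, 0, 0.034, 0.318, 0.16, 0], [0, 0, 0, 0.034, 0.318, 0.2, 0]]]}}

```text
time: 15.05
position: [463.1, -172.7, 56.9]
ee_rot: [-3.137, -0.167, 0.002]
contact_force: [-0.8, 1.2, -0.5]
grip_width: 62.9
grasp_force: 66.7
```

```bash
python3 nav.py 463.4 -172.5 29 6
```

```text
t 15.05 pos [ 463.1 -172.7   56.9] psi 6.1 grip 62.9 F [-0.8  1.2 -0.5] q [ 0.42  0.45 -0.15  2.06  0.1   0.64 -1.26]
turn [-0.0004  0.0007  0.0011] shift [ 0.0015 -0.0007  0.1393] inTargetAxes [ 0.0013 -0.0008  0.1393]
```

Call:
{"op": "send_rows", "data": {"plan": [[[0, 0, 0, 0.001, 0, 0.05, 0], [0, 0, 0, 0.001, 0, 0.09, 0], [0, 0, 0, 0.001, 0, 0.12, 0], [0, 0, 0, 0.001, 0, 0.137, 0], [0, 0, 0, 0.001, 0, 0.137, 0]]]}}

```text
time: 15.68
position: [463.7, -172.6, 30.6]
ee_rot: [-3.137, -0.168, 0.0]
contact_force: [-0.2, -0.0, -1.3]
grip_width: 62.8
grasp_force: 66.7
```

Call:
{"op": "send_rows", "data": {"plan": [[[0, 0, 0, 0, 0, 0, 0], [0, 0, 0, 0, 0, 0, 0.88], [0, 0, 0, 0, 0, 0, 0.88], [0, 0, 0, 0, 0, 0, 0.88], [0, 0, 0, 0, 0, 0, 0.88]]]}}

```text
time: 16.3
position: [463.8, -172.7, 30.7]
ee_rot: [-3.137, -0.168, -0.0]
contact_force: [-0.0, -0.4, 0.7]
grip_width: 75.1
grasp_force: 0.0
```

Call:
{"op": "send_rows", "data": {"plan": [[[0, 0, 0, 0, 0, -0.03, 0.88], [0, 0, 0, 0, 0, -0.1, 0.88], [0, 0, 0, 0, 0, -0.25, 0.88], [0, 0, 0, 0, 0, -0.4, 1], [0, 0, 0, 0, 0, -0.55, 1]]]}}

```text
time: 16.92
position: [463.8, -172.6, 142.7]
ee_rot: [3.137, 0.168, 0.001]
contact_force: [0.3, 0.2, -0.7]
grip_width: 85.5
grasp_force: 0.0
```

```bash
python3 nav.py 500 -30 150 52  545 120 140 92 584.5 235 90 92 584.5 235 17 92
```

```text
t 16.93 pos [ 463.8 -172.6  142.7] psi 6.12 grip 85.5 F [ 0.3  0.2 -0.7] q [ 0.44  0.3  -0.17  2.01  0.07  0.83 -1.23]
turn [ 4.000e-04 -4.000e-04 -5.098e-01] shift [ 0.2563 -0.6898 -0.0365] inTargetAxes [ 0.6736 -0.2963 -0.0365]
turn [ 0.      0.     -0.4444] shift [ 0.7295 -0.2844  0.05  ] inTargetAxes [0.7417 0.251  0.05  ]
turn [0. 0. 0.] shift [0.5678 0.2174 0.25  ] inTargetAxes [0.5678 0.2174 0.25  ]
turn [0. 0. 0.] shift [0.    0.    0.365] inTargetAxes [0.    0.    0.365]
```

Call:
{"op": "send_rows", "data": {"plan": [[[0, 0, -0.11, 0.05, -0.14, -0.01, 1], [0, 0, -0.22, 0.1, -0.28, -0.02, 1], [0, 0, -0.33, 0.15, -0.42, -0.03, 1], [0, 0, -0.43, 0.2, -0.56, -0.03, 1], [0, 0, -0.51, 0.256, -0.69, -0.036, 1]]]}}

```text
time: 17.55
position: [500.1, -29.1, 149.0]
ee_rot: [2.82, 1.384, 0.001]
contact_force: [0.5, -0.5, -0.3]
grip_width: 85.8
grasp_force: 0.0
```

Call:
{"op": "send_rows", "data": {"plan": [[[0, 0, -0.1, 0.15, -0.06, 0, 1], [0, 0, -0.2, 0.3, -0.12, 0.02, 1], [0, 0, -0.3, 0.45, -0.18, 0.03, 1], [0, 0, -0.39, 0.6, -0.24, 0.04, 1], [0, 0, -0.444, 0.73, -0.285, 0.05, 1]]]}}

```text
time: 18.18
position: [545.3, 121.3, 138.7]
ee_rot: [2.178, 2.263, 0.001]
contact_force: [0.5, -1.4, 0.3]
grip_width: 85.1
grasp_force: 0.0
```

Call:
{"op": "send_rows", "data": {"plan": [[[0, 0, 0, 0.15, 0.05, 0.06, 1], [0, 0, 0, 0.3, 0.11, 0.12, 1], [0, 0, 0, 0.45, 0.17, 0.18, 1], [0, 0, 0, 0.568, 0.217, 0.25, 1], [0, 0, 0, 0.568, 0.217, 0.25, 1]]]}}

```text
time: 18.8
position: [583.9, 237.1, 87.2]
ee_rot: [-2.18, -2.261, 0.001]
contact_force: [-0.5, 0.7, 0.0]
grip_width: 85.5
grasp_force: 0.0
```

```bash
python3 nav.py 584.5 235 19.5 91.8; python3 - <<'E'
from meas import *
p,d,c=cap("scene"); X=cloud(d,c); print("tin",fit(X,(463,-172),45,42,60),"soap",fit(X,(406,-243),42,34,60)); cv2.imwrite("pics/s5.png",cv2.resize(p[160:340,230:500],None,fx=2.9,fy=2.9)[...,::-1])
E
```

```text
t 18.8 pos [583.9 237.1  87.2] psi 92.08 grip 85.5 F [-0.5  0.7  0. ] q [-0.07  0.64 -0.51  1.69  0.38  0.9  -0.69]
turn [-0.0008 -0.0002  0.0031] shift [-0.0108  0.0031  0.3384] inTargetAxes [-0.0107  0.0027  0.3385]
tin (391, array([ 462.8, -171.1,   64.8,   64.7,   58.3,   47.9,   52.4]), array([ 461.5, -169.4])) soap (289, array([ 404.7, -242.6,   69.9,   42.5,   48.9,   38.7,   42.4]), array([ 403.9, -240. ]))
```

View pics/s5.png

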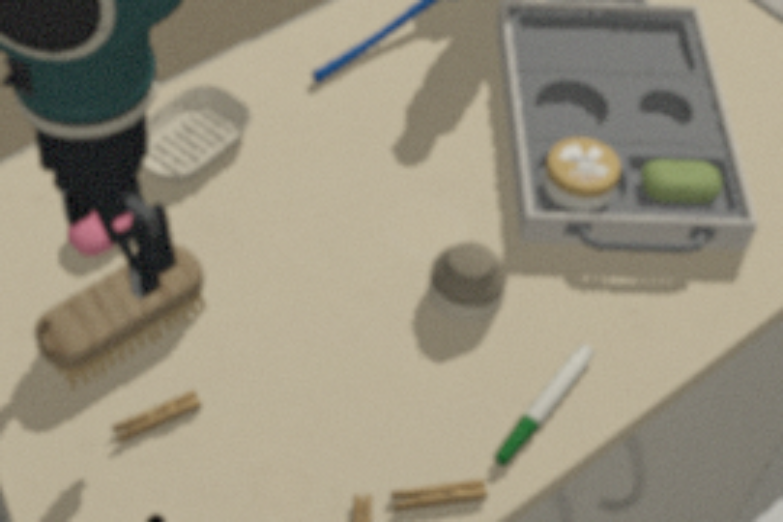

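Tin (crop 583,170) and soap (683,180) sit in their recesses, measured within 2 mm of the centres at the right heights (48 and 39 mm tops). The gripper is over the brush.

Call:
{"op": "send_rows", "data": {"plan": [[[0, 0, 0, -0.01, 0.003, 0.12, 1], [0, 0, 0, -0.01, 0.003, 0.25, 1], [0, 0, 0, -0.01, 0.003, 0.33, 1], [0, 0, 0, -0.01, 0.003, 0.335, 1], [0, 0, 0, -0.01, 0.003, 0.335, 0.5]]]}}

```text
time: 19.48
position: [585.5, 233.3, 21.8]
ee_rot: [2.183, 2.259, 0.001]
contact_force: [1.3, -0.9, 0.4]
grip_width: 69.4
grasp_force: 0.0
```

Call:
{"op": "send_rows", "data": {"plan": [[[0, 0, 0, 0, 0, 0, 0.5], [0, 0, 0, 0, 0, 0, 0.4], [0, 0, 0, 0, 0, 0, 0], [0, 0, 0, 0, 0, 0, 0], [0, 0, 0, 0, 0, 0, 0]]]}}

```text
time: 20.1
position: [585.7, 233.4, 22.2]
ee_rot: [2.182, 2.259, 0.002]
contact_force: [-0.6, -0.6, 9.5]
grip_width: 54.1
grasp_force: 63.2
```

Call:
{"op": "send_rows", "data": {"plan": [[[0, 0, 0, 0, 0, -0.1, 0], [0, 0, 0, 0, 0, -0.2, 0], [0, 0, 0, 0, 0, -0.35, 0], [0, 0, 0, 0, 0, -0.5, 0], [0, 0, 0, 0, 0, -0.6, 0]]]}}

```text
time: 20.72
position: [585.4, 233.5, 143.6]
ee_rot: [2.182, 2.259, 0.003]
contact_force: [0.7, -0.1, 0.1]
grip_width: 53.8
grasp_force: 64.2
```

```bash
python3 nav.py 580 60 150 82  580 -120 140 60 581 -260 120 51 581 -329 80 51  581 -329 39 51
```

```text
t 20.73 pos [585.4 233.5 143.6] psi 91.98 grip 53.8 F [ 0.7 -0.1  0.1] q [-0.04  0.57 -0.54  1.66  0.34  1.   -0.66]
turn [ 0.0013 -0.0006  0.1109] shift [-0.8658 -0.0571 -0.0325] inTargetAxes [-0.8626  0.0937 -0.0318]
turn [0.     0.     0.2444] shift [-0.8912  0.1253  0.05  ] inTargetAxes [-0.7794  0.45    0.05  ]
turn [0.  0.  0.1] shift [-0.6037  0.3543  0.1   ] inTargetAxes [-0.5409  0.4444  0.1   ]
turn [0. 0. 0.] shift [-0.2681  0.2171  0.2   ] inTargetAxes [-0.2681  0.2171  0.2   ]
turn [0. 0. 0.] shift [0.    0.    0.205] inTargetAxes [0.    0.    0.205]
```

Call:
{"op": "send_rows", "data": {"plan": [[[0, 0, 0.02, -0.17, -0.01, -0.01, 0], [0, 0, 0.04, -0.35, -0.02, -0.02, 0], [0, 0, 0.07, -0.53, -0.03, -0.03, 0], [0, 0, 0.09, -0.7, -0.045, -0.03, 0], [0, 0, 0.11, -0.866, -0.057, -0.03, 0]]]}}

```text
time: 21.35
position: [579.4, 58.5, 147.6]
ee_rot: [2.371, 2.061, 0.0]
contact_force: [1.7, -0.4, -0.7]
grip_width: 54.0
grasp_force: 64.1
```

Call:
{"op": "send_rows", "data": {"plan": [[[0, 0, 0.05, -0.18, 0.02, 0.01, 0], [0, 0, 0.1, -0.36, 0.05, 0.02, 0], [0, 0, 0.15, -0.54, 0.07, 0.03, 0], [0, 0, 0.2, -0.72, 0.1, 0.04, 0], [0, 0, 0.245, -0.891, 0.125, 0.05, 0]]]}}

```text
time: 21.98
position: [579.8, -121.6, 137.3]
ee_rot: [2.722, 1.567, 0.0]
contact_force: [0.2, -0.5, -0.7]
grip_width: 53.6
grasp_force: 64.1
```

Call:
{"op": "send_rows", "data": {"plan": [[[0, 0, 0.03, -0.13, 0.08, 0.02, 0], [0, 0, 0.05, -0.26, 0.15, 0.04, 0], [0, 0, 0.07, -0.38, 0.23, 0.06, 0], [0, 0, 0.09, -0.5, 0.3, 0.08, 0], [0, 0, 0.1, -0.604, 0.354, 0.1, 0]]]}}

```text
time: 22.6
position: [580.7, -262.0, 116.4]
ee_rot: [-2.836, -1.351, 0.0]
contact_force: [0.4, 0.3, -0.6]
grip_width: 53.5
grasp_force: 64.1
```

```bash
python3 nav.py 581 -329 80 51  581 -329 41.5 51
```

```text
t 22.6 pos [ 580.7 -262.   116.4] psi 50.94 grip 53.5 F [ 0.4  0.3 -0.6] q [ 0.59  0.58 -0.29  1.67  0.19  0.93 -0.46]
turn [-0.0002  0.     -0.0006] shift [-0.259   0.2124  0.1821] inTargetAxes [-0.2593  0.2121  0.1821]
turn [0. 0. 0.] shift [0.     0.     0.1925] inTargetAxes [0.     0.     0.1925]
```

Call:
{"op": "send_rows", "data": {"plan": [[[0, 0, 0, -0.1, 0.08, 0.02, 0], [0, 0, 0, -0.2, 0.16, 0.06, 0], [0, 0, 0, -0.259, 0.212, 0.11, 0], [0, 0, 0, -0.259, 0.212, 0.18, 0], [0, 0, 0, -0.259, 0.212, 0.18, 0]]]}}

```text
time: 23.22
position: [580.7, -325.6, 79.2]
ee_rot: [-2.832, -1.354, 0.002]
contact_force: [-0.1, 0.3, -0.5]
grip_width: 54.3
grasp_force: 64.1
```

Call:
{"op": "send_rows", "data": {"plan": [[[0, 0, 0, 0, 0, 0.06, 0], [0, 0, 0, 0, 0, 0.12, 0], [0, 0, 0, 0, 0, 0.17, 0], [0, 0, 0, 0, 0, 0.195, 0], [0, 0, 0, 0, 0, 0.195, 0]]]}}

```text
time: 23.85
position: [581.0, -327.1, 41.5]
ee_rot: [-2.835, -1.353, 0.0]
contact_force: [0.4, 0.4, -1.5]
grip_width: 53.8
grasp_force: 64.1
```

Call:
{"op": "send_rows", "data": {"plan": [[[0, 0, 0, 0, 0, 0, 0], [0, 0, 0, 0, 0, 0, 0.8], [0, 0, 0, 0, 0, 0, 0.8], [0, 0, 0, 0, 0, 0, 0.8], [0, 0, 0, 0, 0, 0, 0.8]]]}}

```text
time: 24.48
position: [581.1, -327.2, 41.9]
ee_rot: [2.835, 1.353, -0.0]
contact_force: [0.8, -0.3, 0.3]
grip_width: 68.3
grasp_force: 0.0
```

Call:
{"op": "send_rows", "data": {"plan": [[[0, 0, 0, 0, 0, -0.03, 0.82], [0, 0, 0, 0, 0, -0.1, 0.82], [0, 0, 0, 0, 0, -0.25, 0.82], [0, 0, 0, 0, 0, -0.4, 1], [0, 0, 0, 0, 0, -0.55, 1]]]}}

```text
time: 25.1
position: [581.3, -327.2, 154.1]
ee_rot: [2.834, 1.353, 0.001]
contact_force: [-0.3, 0.3, 0.4]
grip_width: 85.5
grasp_force: 0.0
```

```bash
python3 nav.py 535 -190 190 70  480 -20 190 90 430 150 190 110 371.5 335 160 110 371.5 335 40 110
```

```text
t 25.1 pos [ 581.3 -327.2  154.1] psi 51.03 grip 85.5 F [-0.3  0.3  0.4] q [ 0.67  0.58 -0.28  1.56  0.18  1.02 -0.35]
turn [ 0.0006 -0.     -0.2108] shift [ 0.388  -0.6112 -0.1802] inTargetAxes [ 0.5656 -0.4521 -0.1797]
turn [ 0.      0.     -0.2222] shift [ 0.7047 -0.5491  0.    ] inTargetAxes [ 0.85  -0.275  0.   ]
turn [ 0.      0.     -0.2222] shift [ 0.85 -0.25  0.  ] inTargetAxes [0.8842 0.0558 0.    ]
turn [0. 0. 0.] shift [0.9693 0.0415 0.15  ] inTargetAxes [0.9693 0.0415 0.15  ]
turn [0. 0. 0.] shift [0.  0.  0.6] inTargetAxes [0.  0.  0.6]
```

Call:
{"op": "send_rows", "data": {"plan": [[[0, 0, -0.04, 0.08, -0.12, -0.04, 1], [0, 0, -0.08, 0.16, -0.24, -0.08, 1], [0, 0, -0.12, 0.24, -0.37, -0.12, 1], [0, 0, -0.17, 0.32, -0.5, -0.16, 1], [0, 0, -0.21, 0.388, -0.611, -0.18, 1]]]}}

```text
time: 25.72
position: [534.8, -189.0, 189.4]
ee_rot: [2.571, 1.803, 0.001]
contact_force: [0.3, -0.3, -0.1]
grip_width: 85.4
grasp_force: 0.0
```

Call:
{"op": "send_rows", "data": {"plan": [[[0, 0, -0.04, 0.14, -0.11, 0, 1], [0, 0, -0.08, 0.28, -0.22, 0, 1], [0, 0, -0.12, 0.42, -0.33, 0, 1], [0, 0, -0.17, 0.56, -0.44, 0, 1], [0, 0, -0.222, 0.705, -0.55, 0, 1]]]}}

```text
time: 26.35
position: [479.5, -18.1, 188.4]
ee_rot: [2.218, 2.224, 0.0]
contact_force: [0.2, 1.0, 0.0]
grip_width: 85.4
grasp_force: 0.0
```

Call:
{"op": "send_rows", "data": {"plan": [[[0, 0, -0.04, 0.17, -0.05, 0, 1], [0, 0, -0.08, 0.34, -0.1, 0, 1], [0, 0, -0.12, 0.51, -0.15, 0, 1], [0, 0, -0.17, 0.68, -0.2, 0, 1], [0, 0, -0.222, 0.85, -0.25, 0, 1]]]}}

```text
time: 26.98
position: [429.4, 152.2, 188.2]
ee_rot: [1.798, 2.576, 0.0]
contact_force: [0.2, 0.8, -0.5]
grip_width: 85.4
grasp_force: 0.0
```

Call:
{"op": "send_rows", "data": {"plan": [[[0, 0, 0, 0.22, 0.01, 0, 1], [0, 0, 0, 0.44, 0.02, 0, 1], [0, 0, 0, 0.66, 0.03, 0.04, 1], [0, 0, 0, 0.85, 0.04, 0.1, 1], [0, 0, 0, 0.969, 0.042, 0.15, 1]]]}}

```text
time: 27.6
position: [370.6, 337.7, 157.8]
ee_rot: [-1.799, -2.575, -0.001]
contact_force: [1.5, -1.0, -0.2]
grip_width: 85.2
grasp_force: 0.0
```

```bash
python3 nav.py 371.5 335 40 110; python3 - <<'E'
from meas import *
p,d,c=cap("scene"); X=cloud(d,c); print("brush",fit(X,(581,-329),100,50,75),"timer",fit(X,(440,-15),45,38,60)); cv2.imwrite("pics/s6.png",cv2.resize(p[120:420,180:520],None,fx=2,fy=2)[...,::-1])
E
```

```text
t 27.6 pos [370.6 337.7 157.8] psi 110.12 grip 85.2 F [ 1.5 -1.  -0.2] q [-0.15  0.39 -0.78  1.97  0.34  0.92 -0.75]
turn [ 0.0001 -0.0004  0.0013] shift [-1.490e-02 -4.000e-04  5.889e-01] inTargetAxes [-1.450e-02 -3.000e-04  5.889e-01]
brush (731, array([ 579.4, -324.3,  150.6,   58.9,   50. ,   60.5,   67. ]), array([ 577.5, -318.9])) timer (220, array([438.2, -16.1,  42.6,  41.8,  11.3,  47. ,  52.1]), array([437.8, -14.6]))
```

View pics/s6.png

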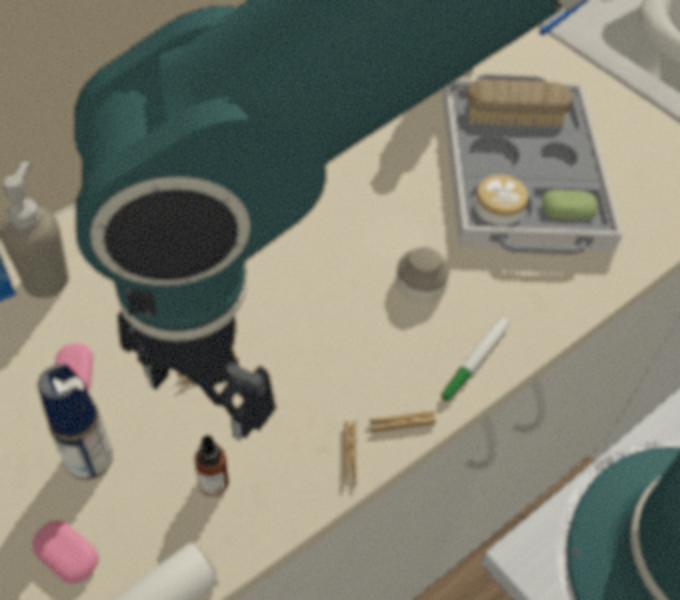

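The brush (crop 520,103) lies in the long recess, top at 60 mm as it should be, and the timer is unmoved. The gripper is above the dropper (crop 210,465).

Call:
{"op": "send_rows", "data": {"plan": [[[0, 0, 0, -0.015, 0, 0.12, 1], [0, 0, 0, -0.015, 0, 0.25, 1], [0, 0, 0, -0.015, 0, 0.4, 1], [0, 0, 0, -0.015, 0, 0.52, 1], [0, 0, 0, -0.015, 0, 0.58, 1]]]}}

```text
time: 28.28
position: [372.4, 332.8, 41.2]
ee_rot: [-1.802, -2.573, 0.001]
contact_force: [0.2, -0.1, -0.2]
grip_width: 85.3
grasp_force: 0.0
```

Call:
{"op": "send_rows", "data": {"plan": [[[0, 0, 0, 0, 0, 0.005, 1], [0, 0, 0, 0, 0, 0.005, 0.5], [0, 0, 0, 0, 0, 0.005, 0.45], [0, 0, 0, 0, 0, 0.005, 0.35], [0, 0, 0, 0, 0, 0.005, 0.2]]]}}

```text
time: 28.9
position: [373.7, 332.9, 41.5]
ee_rot: [1.804, 2.571, 0.002]
contact_force: [-0.2, -0.8, 8.6]
grip_width: 30.3
grasp_force: 58.5
```

Call:
{"op": "send_rows", "data": {"plan": [[[0, 0, 0, 0, 0, 0, 0], [0, 0, 0, 0, 0, 0, 0], [0, 0, 0, 0, 0, 0, 0], [0, 0, 0, 0, 0, -0.05, 0], [0, 0, 0, 0, 0, -0.1, 0]]]}}

```text
time: 29.52
position: [373.3, 332.6, 61.7]
ee_rot: [-1.804, -2.572, -0.0]
contact_force: [0.5, -1.0, -0.2]
grip_width: 30.0
grasp_force: 59.5
```

Call:
{"op": "send_rows", "data": {"plan": [[[0, 0, 0, 0, 0, -0.1, 0], [0, 0, 0, 0, 0, -0.2, 0], [0, 0, 0, 0, 0, -0.35, 0], [0, 0, 0, 0, 0, -0.5, 0], [0, 0, 0, 0, 0, -0.55, 0]]]}}

```text
time: 30.15
position: [373.8, 333.0, 173.3]
ee_rot: [1.804, 2.571, 0.004]
contact_force: [0.0, 0.6, -0.8]
grip_width: 30.1
grasp_force: 59.5
```

```bash
python3 nav.py 410 170 175 100  440 0 175 85 460 -150 170 70 478.9 -304.2 120 60 478.9 -304.2 53 60
```

```text
t 30.15 pos [373.8 333.  173.3] psi 109.89 grip 30.1 F [ 0.   0.6 -0.8] q [-0.12  0.36 -0.8   1.96  0.32  0.95 -0.73]
turn [ 0.0018 -0.0004  0.1098] shift [-0.828  -0.1069 -0.0094] inTargetAxes [-0.834   0.0368 -0.0087]
turn [0.     0.     0.1667] shift [-8.631e-01  1.000e-04  0.000e+00] inTargetAxes [-0.8337  0.2235  0.    ]
turn [0.     0.     0.1667] shift [-0.7384  0.165   0.025 ] inTargetAxes [-0.6706  0.3505  0.025 ]
turn [0.     0.     0.1111] shift [-0.6922  0.3525  0.25  ] inTargetAxes [-0.6205  0.4673  0.25  ]
turn [0. 0. 0.] shift [0.    0.    0.335] inTargetAxes [0.    0.    0.335]
```

Call:
{"op": "send_rows", "data": {"plan": [[[0, 0, 0.02, -0.12, -0.02, 0, 0], [0, 0, 0.04, -0.29, -0.04, 0, 0], [0, 0, 0.06, -0.47, -0.06, 0, 0], [0, 0, 0.08, -0.65, -0.08, -0.01, 0], [0, 0, 0.11, -0.828, -0.107, -0.01, 0]]]}}

```text
time: 30.78
position: [409.5, 168.2, 173.0]
ee_rot: [-2.021, -2.405, 0.0]
contact_force: [-0.3, 0.3, -1.2]
grip_width: 30.1
grasp_force: 59.5
```

Call:
{"op": "send_rows", "data": {"plan": [[[0, 0, 0.03, -0.17, 0, 0, 0], [0, 0, 0.07, -0.34, 0, 0, 0], [0, 0, 0.1, -0.51, 0, 0, 0], [0, 0, 0.13, -0.69, 0, 0, 0], [0, 0, 0.167, -0.863, 0, 0, 0]]]}}

```text
time: 31.4
position: [439.3, -1.7, 173.0]
ee_rot: [-2.319, -2.119, 0.0]
contact_force: [0.9, 0.9, -1.1]
grip_width: 29.9
grasp_force: 59.5
```

Call:
{"op": "send_rows", "data": {"plan": [[[0, 0, 0.03, -0.16, 0.03, 0, 0], [0, 0, 0.07, -0.31, 0.06, 0, 0], [0, 0, 0.1, -0.46, 0.1, 0.01, 0], [0, 0, 0.13, -0.6, 0.13, 0.02, 0], [0, 0, 0.167, -0.738, 0.165, 0.025, 0]]]}}

```text
time: 32.02
position: [459.5, -152.1, 167.6]
ee_rot: [-2.577, -1.796, 0.0]
contact_force: [0.5, 0.1, -0.7]
grip_width: 30.2
grasp_force: 59.5
```

Call:
{"op": "send_rows", "data": {"plan": [[[0, 0, 0.03, -0.15, 0.08, 0.03, 0], [0, 0, 0.06, -0.3, 0.15, 0.08, 0], [0, 0, 0.08, -0.45, 0.23, 0.13, 0], [0, 0, 0.1, -0.59, 0.3, 0.19, 0], [0, 0, 0.11, -0.69, 0.352, 0.25, 0]]]}}

```text
time: 32.65
position: [477.8, -307.0, 116.8]
ee_rot: [-2.723, -1.567, 0.001]
contact_force: [0.8, 0.7, -0.4]
grip_width: 29.7
grasp_force: 59.5
```

```bash
python3 nav.py 478.9 -304.2 55 60
```

```text
t 32.65 pos [ 477.8 -307.   116.8] psi 59.84 grip 29.7 F [ 0.8  0.7 -0.4] q [ 0.77  0.47 -0.31  1.85  0.19  0.85 -0.17]
turn [-0.0003  0.0003 -0.0018] shift [ 0.015  -0.0018  0.3087] inTargetAxes [ 0.0148 -0.0019  0.3088]
```

Call:
{"op": "send_rows", "data": {"plan": [[[0, 0, 0, 0.012, -0.002, 0.05, 0], [0, 0, 0, 0.012, -0.002, 0.12, 0], [0, 0, 0, 0.012, -0.002, 0.19, 0], [0, 0, 0, 0.012, -0.002, 0.25, 0], [0, 0, 0, 0.012, -0.002, 0.28, 0]]]}}

```text
time: 33.28
position: [478.8, -301.6, 61.0]
ee_rot: [-2.719, -1.572, 0.001]
contact_force: [-0.7, -0.1, -1.3]
grip_width: 29.9
grasp_force: 59.5
```

Call:
{"op": "send_rows", "data": {"plan": [[[0, 0, 0, 0, 0, 0.015, 0], [0, 0, 0, 0, 0, 0.025, 0], [0, 0, 0, 0, 0, 0.025, 0.45], [0, 0, 0, 0, 0, 0.025, 0.5], [0, 0, 0, 0, 0, 0.025, 0.8]]]}}

```text
time: 33.9
position: [479.0, -301.9, 57.1]
ee_rot: [2.72, 1.571, 0.0]
contact_force: [-0.6, 0.1, 0.2]
grip_width: 59.2
grasp_force: 0.0
```

Call:
{"op": "send_rows", "data": {"plan": [[[0, 0, 0, 0, 0, 0, 0.85], [0, 0, 0, 0, 0, -0.05, 0.85], [0, 0, 0, 0, 0, -0.2, 0.85], [0, 0, 0, 0, 0, -0.35, 0.85], [0, 0, 0, 0, 0, -0.5, 1]]]}}

```text
time: 34.52
position: [479.0, -301.8, 158.6]
ee_rot: [2.72, 1.572, 0.0]
contact_force: [0.3, -0.2, 0.4]
grip_width: 85.5
grasp_force: 0.0
```

```bash
python3 nav.py 479 -304 230 60 475 -130 250 78  474 50 250 98 473 230 250 118 473 380 240 130 473 426.5 200 130 473 426.5 95 130
```

```text
t 34.52 pos [ 479.  -301.8  158.6] psi 60.04 grip 85.5 F [ 0.3 -0.2  0.4] q [ 0.77  0.41 -0.33  1.82  0.16  0.93 -0.15]
turn [ 0.0002 -0.      0.0004] shift [-0.0095  0.0057 -0.3572] inTargetAxes [-0.0095  0.0056 -0.3572]
turn [ 0.   0.  -0.2] shift [ 0.7434 -0.4523 -0.1   ] inTargetAxes [ 0.8468 -0.2004 -0.1   ]
turn [ 0.      0.     -0.2222] shift [ 0.8793 -0.192   0.    ] inTargetAxes [0.8919 0.1203 0.    ]
turn [ 0.      0.     -0.2222] shift [0.8919 0.1203 0.    ] inTargetAxes [0.797  0.4181 0.    ]
turn [ 0.      0.     -0.1333] shift [0.6622 0.3521 0.05  ] inTargetAxes [0.5745 0.4821 0.05  ]
turn [0. 0. 0.] shift [0.1781 0.1494 0.2   ] inTargetAxes [0.1781 0.1494 0.2   ]
turn [0. 0. 0.] shift [0.    0.    0.525] inTargetAxes [0.    0.    0.525]
```

Call:
{"op": "send_rows", "data": {"plan": [[[0, 0, 0, 0, 0, -0.1, 1], [0, 0, 0, 0, 0, -0.2, 1], [0, 0, 0, 0, 0, -0.3, 1], [0, 0, 0, 0, 0, -0.36, 1], [0, 0, 0, 0, 0, -0.36, 1]]]}}

```text
time: 35.15
position: [479.2, -302.0, 229.6]
ee_rot: [2.719, 1.571, 0.001]
contact_force: [0.0, -1.2, 0.4]
grip_width: 85.1
grasp_force: 0.0
```

Call:
{"op": "send_rows", "data": {"plan": [[[0, 0, -0.04, 0.15, -0.09, -0.02, 1], [0, 0, -0.08, 0.3, -0.18, -0.04, 1], [0, 0, -0.12, 0.45, -0.27, -0.06, 1], [0, 0, -0.16, 0.6, -0.36, -0.08, 1], [0, 0, -0.2, 0.743, -0.452, -0.1, 1]]]}}

```text
time: 35.78
position: [474.8, -125.5, 249.2]
ee_rot: [2.436, 1.983, 0.0]
contact_force: [-0.4, 0.7, -0.6]
grip_width: 85.1
grasp_force: 0.0
```

Call:
{"op": "send_rows", "data": {"plan": [[[0, 0, -0.04, 0.17, -0.04, 0, 1], [0, 0, -0.09, 0.35, -0.08, 0, 1], [0, 0, -0.13, 0.53, -0.12, 0, 1], [0, 0, -0.18, 0.71, -0.16, 0, 1], [0, 0, -0.222, 0.879, -0.192, 0, 1]]]}}

```text
time: 36.4
position: [473.2, 54.4, 248.9]
ee_rot: [2.055, 2.376, -0.0]
contact_force: [0.4, -0.8, 0.6]
grip_width: 85.0
grasp_force: 0.0
```

Call:
{"op": "send_rows", "data": {"plan": [[[0, 0, -0.04, 0.17, 0.02, 0, 1], [0, 0, -0.09, 0.35, 0.05, 0, 1], [0, 0, -0.13, 0.53, 0.07, 0, 1], [0, 0, -0.18, 0.71, 0.1, 0, 1], [0, 0, -0.222, 0.892, 0.12, 0, 1]]]}}

```text
time: 37.02
position: [471.9, 234.1, 248.8]
ee_rot: [-1.612, -2.696, -0.0]
contact_force: [-0.3, -0.0, 0.1]
grip_width: 85.4
grasp_force: 0.0
```

```bash
python3 nav.py 473 400 240 125 473 426.5 190 125 473 426.5 102 125;  python3 - <<'E'
from meas import *
p,d,c=cap("top"); X=cloud(d,c); print("dropTop",fit(X,(479,-304),30,80,125),"body",fit(X,(479,-304),30,62,80),"can",fit(X,(473,426),50,140,170)); cv2.imwrite("pics/t7.png",cv2.resize(p[160:330,130:530],None,fx=2,fy=2)[...,::-1])
E
```

```text
t 37.02 pos [471.9 234.1 248.8] psi 118.23 grip 85.4 F [-0.3 -0.   0.1] q [ 0.15  0.31 -0.81  1.82  0.25  1.12 -0.25]
turn [ 0.     -0.0001 -0.0752] shift [0.728  0.3972 0.0443] inTargetAxes [0.6762 0.4802 0.0442]
turn [0. 0. 0.] shift [0.1085 0.076  0.25  ] inTargetAxes [0.1085 0.076  0.25  ]
turn [0. 0. 0.] shift [0.   0.   0.44] inTargetAxes [0.   0.   0.44]
dropTop (80, array([ 477.5, -299.6,   23.2,   20.4,   22.9,   91. ,  119.1]), array([ 477.6, -298.6])) body (74, array([ 478.3, -299.6,   30.6,   30.1,  -89.4,   73. ,   79.8]), array([ 475.1, -292.3])) can (277, array([ 4.745e+02,  4.268e+02,  4.210e+01,  3.850e+01, -4.000e-01,
        1.564e+02,  1.678e+02]), array([474.3, 425.8]))
```

View pics/t7.png

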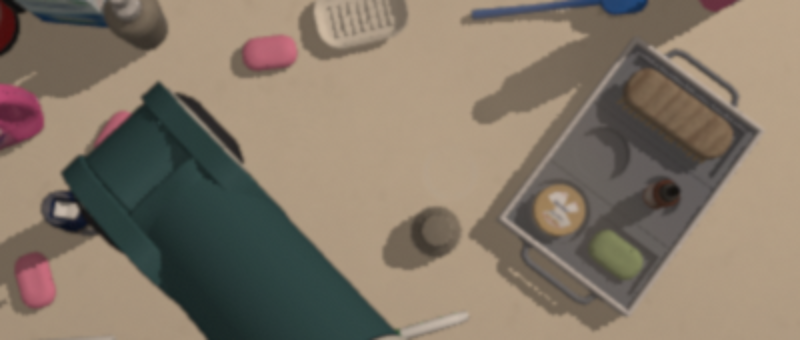

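The dropper (crop 663,193) stands upright in its small recess; the can (crop 68,210) waits at (474,426).

Call:
{"op": "send_rows", "data": {"plan": [[[0, 0, -0.02, 0.15, 0.08, 0, 1], [0, 0, -0.04, 0.3, 0.16, 0.01, 1], [0, 0, -0.06, 0.46, 0.25, 0.02, 1], [0, 0, -0.075, 0.61, 0.33, 0.03, 1], [0, 0, -0.075, 0.73, 0.4, 0.04, 1]]]}}

```text
time: 37.7
position: [473.4, 400.7, 240.6]
ee_rot: [-1.453, -2.785, -0.0]
contact_force: [0.4, 0.2, -0.8]
grip_width: 85.4
grasp_force: 0.0
```

Call:
{"op": "send_rows", "data": {"plan": [[[0, 0, 0, 0.06, 0.04, 0, 1], [0, 0, 0, 0.108, 0.076, 0.05, 1], [0, 0, 0, 0.108, 0.076, 0.12, 1], [0, 0, 0, 0.108, 0.076, 0.16, 1], [0, 0, 0, 0.108, 0.076, 0.16, 1]]]}}

```text
time: 38.33
position: [475.1, 423.9, 208.1]
ee_rot: [-1.458, -2.782, 0.002]
contact_force: [0.5, 0.3, 0.1]
grip_width: 85.7
grasp_force: 0.0
```

```bash
python3 nav.py 474 426.5 103 125
```

```text
t 38.33 pos [475.1 423.9 208.1] psi 124.7 grip 85.7 F [0.5 0.3 0.1] q [-0.23  0.58 -0.78  1.58  0.43  1.16 -0.5 ]
turn [-0.0008  0.0002 -0.0034] shift [0.014  0.0036 0.5256] inTargetAxes [0.0138 0.003  0.5256]
```

Call:
{"op": "send_rows", "data": {"plan": [[[0, 0, 0, 0.012, 0.003, 0.03, 1], [0, 0, 0, 0.012, 0.003, 0.15, 1], [0, 0, 0, 0.012, 0.003, 0.3, 1], [0, 0, 0, 0.012, 0.003, 0.45, 1], [0, 0, 0, 0.012, 0.003, 0.52, 1]]]}}

```text
time: 38.95
position: [473.8, 426.8, 103.6]
ee_rot: [-1.457, -2.783, 0.002]
contact_force: [-0.3, 0.0, 0.2]
grip_width: 85.3
grasp_force: 0.0
```

Call:
{"op": "send_rows", "data": {"plan": [[[0, 0, 0, 0, 0, 0, 1], [0, 0, 0, 0, 0, 0, 0.7], [0, 0, 0, 0, 0, 0, 0.65], [0, 0, 0, 0, 0, 0, 0.55], [0, 0, 0, 0, 0, 0, 0.3]]]}}

```text
time: 39.58
position: [474.6, 427.7, 106.0]
ee_rot: [1.457, 2.783, 0.003]
contact_force: [0.4, -0.5, 8.6]
grip_width: 44.2
grasp_force: 60.5
```

Call:
{"op": "send_rows", "data": {"plan": [[[0, 0, 0, 0, 0, 0, 0], [0, 0, 0, 0, 0, 0, 0], [0, 0, 0, 0, 0, 0, 0], [0, 0, 0, 0, 0, -0.05, 0], [0, 0, 0, 0, 0, -0.1, 0]]]}}

```text
time: 40.2
position: [474.0, 427.1, 125.6]
ee_rot: [-1.457, -2.783, 0.0]
contact_force: [0.1, -0.4, -1.8]
grip_width: 44.1
grasp_force: 61.5
```

Call:
{"op": "send_rows", "data": {"plan": [[[0, 0, 0, 0, 0, -0.1, 0], [0, 0, 0, 0, 0, -0.2, 0], [0, 0, 0, 0, 0, -0.35, 0], [0, 0, 0, 0, 0, -0.45, 0], [0, 0, 0, 0, 0, -0.5, 0]]]}}

```text
time: 40.83
position: [474.3, 427.3, 226.4]
ee_rot: [1.457, 2.783, 0.002]
contact_force: [0.4, -0.1, -2.0]
grip_width: 44.0
grasp_force: 61.6
```

```bash
python3 nav.py 490 260 215 110  505 90 215 92  520 -80 215 76 535.6 -234.3 185 60 535.6 -234.3 117 60
```

```text
t 40.83 pos [474.3 427.3 226.4] psi 124.73 grip 44.0 F [ 0.4 -0.1 -2. ] q [-0.23  0.56 -0.79  1.56  0.42  1.19 -0.5 ]
turn [ 9.000e-04 -1.000e-04  1.637e-01] shift [-0.7323 -0.4123  0.0564] inTargetAxes [-0.8131 -0.2124  0.057 ]
turn [0.  0.  0.2] shift [-0.8244 -0.2202  0.    ] inTargetAxes [-0.8521  0.0453  0.    ]
turn [0.     0.     0.1778] shift [-0.8521  0.0453  0.    ] inTargetAxes [-0.8066  0.2784  0.    ]
turn [0.     0.     0.1778] shift [-0.7297  0.2623  0.15  ] inTargetAxes [-0.6291  0.4533  0.15  ]
turn [0. 0. 0.] shift [0.   0.   0.34] inTargetAxes [0.   0.   0.34]
```

Call:
{"op": "send_rows", "data": {"plan": [[[0, 0, 0.03, -0.11, -0.06, 0.01, 0], [0, 0, 0.06, -0.26, -0.15, 0.02, 0], [0, 0, 0.1, -0.42, -0.24, 0.03, 0], [0, 0, 0.13, -0.58, -0.33, 0.04, 0], [0, 0, 0.164, -0.732, -0.412, 0.05, 0]]]}}

```text
time: 41.45
position: [489.7, 258.4, 214.6]
ee_rot: [-1.805, -2.571, 0.001]
contact_force: [1.3, 0.1, -1.9]
grip_width: 44.1
grasp_force: 61.6
```

Call:
{"op": "send_rows", "data": {"plan": [[[0, 0, 0.04, -0.16, -0.04, 0, 0], [0, 0, 0.08, -0.33, -0.09, 0, 0], [0, 0, 0.12, -0.49, -0.13, 0, 0], [0, 0, 0.16, -0.66, -0.18, 0, 0], [0, 0, 0.2, -0.824, -0.22, 0, 0]]]}}

```text
time: 42.08
position: [504.5, 88.7, 214.7]
ee_rot: [-2.185, -2.257, 0.001]
contact_force: [-0.0, -0.7, -2.1]
grip_width: 44.3
grasp_force: 61.6
```

Call:
{"op": "send_rows", "data": {"plan": [[[0, 0, 0.04, -0.17, 0.01, 0, 0], [0, 0, 0.07, -0.34, 0.02, 0, 0], [0, 0, 0.11, -0.51, 0.03, 0, 0], [0, 0, 0.14, -0.68, 0.04, 0, 0], [0, 0, 0.178, -0.852, 0.045, 0, 0]]]}}

```text
time: 42.7
position: [519.4, -81.1, 214.7]
ee_rot: [-2.477, -1.931, 0.001]
contact_force: [0.3, 0.2, -2.2]
grip_width: 44.1
grasp_force: 61.6
```

Call:
{"op": "send_rows", "data": {"plan": [[[0, 0, 0.04, -0.17, 0.06, 0, 0], [0, 0, 0.08, -0.34, 0.12, 0, 0], [0, 0, 0.12, -0.5, 0.18, 0.02, 0], [0, 0, 0.15, -0.64, 0.23, 0.04, 0], [0, 0, 0.178, -0.73, 0.262, 0.07, 0]]]}}

```text
time: 43.32
position: [535.1, -236.3, 200.2]
ee_rot: [-2.724, -1.564, 0.0]
contact_force: [0.9, 0.6, -1.9]
grip_width: 44.4
grasp_force: 61.6
```

```bash
python3 nav.py 535.6 -234.3 119 60
```

```text
t 43.33 pos [ 535.1 -236.3  200.2] psi 59.72 grip 44.4 F [ 0.9  0.6 -1.9] q [ 0.68  0.41 -0.4   1.74  0.18  1.04 -0.31]
turn [-0.0002 -0.     -0.0031] shift [ 0.0097 -0.0028  0.4062] inTargetAxes [ 0.0097 -0.0029  0.4062]
```

Call:
{"op": "send_rows", "data": {"plan": [[[0, 0, 0, 0.003, -0.003, 0.05, 0], [0, 0, 0, 0.003, -0.003, 0.14, 0], [0, 0, 0, 0.003, -0.003, 0.23, 0], [0, 0, 0, 0.003, -0.003, 0.31, 0], [0, 0, 0, 0.003, -0.003, 0.36, 0]]]}}

```text
time: 43.95
position: [534.6, -233.2, 127.6]
ee_rot: [-2.72, -1.569, 0.001]
contact_force: [0.5, -0.5, -2.3]
grip_width: 44.5
grasp_force: 61.6
```

Call:
{"op": "send_rows", "data": {"plan": [[[0, 0, 0, 0, 0, 0.02, 0], [0, 0, 0, 0, 0, 0.035, 0], [0, 0, 0, 0, 0, 0.04, 0], [0, 0, 0, 0, 0, 0.04, 0], [0, 0, 0, 0, 0, 0.04, 0]]]}}

```text
time: 44.58
position: [534.9, -233.6, 121.1]
ee_rot: [2.721, 1.569, 0.0]
contact_force: [0.3, 0.0, -1.1]
grip_width: 44.8
grasp_force: 61.6
```

```bash
python3 nav.py 535.6 -234.3 119 60
```

```text
t 44.58 pos [ 534.9 -233.6  121.1] psi 59.94 grip 44.8 F [ 0.3  0.  -1.1] q [ 0.65  0.5  -0.38  1.8   0.23  0.88 -0.35]
turn [ 0.0002 -0.     -0.0007] shift [-0.0014  0.0046  0.0104] inTargetAxes [-0.0014  0.0046  0.0104]
```

Force is easing (-1.1 N), so the can is touching or about a millimetre off the floor. Release, slowly, and retreat.

Call:
{"op": "send_rows", "data": {"plan": [[[0, 0, 0, 0, 0, 0.005, 0], [0, 0, 0, 0, 0, 0.005, 0], [0, 0, 0, 0, 0, 0.005, 0.65], [0, 0, 0, 0, 0, 0.005, 0.75], [0, 0, 0, 0, 0, 0.005, 1]]]}}

```text
time: 45.2
position: [534.9, -233.6, 119.9]
ee_rot: [2.722, 1.569, 0.0]
contact_force: [-0.7, 0.4, 0.1]
grip_width: 79.7
grasp_force: 0.0
```

Call:
{"op": "send_rows", "data": {"plan": [[[0, 0, 0, 0, 0, 0, 1], [0, 0, 0, 0, 0, -0.05, 1], [0, 0, 0, 0, 0, -0.2, 1], [0, 0, 0, 0, 0, -0.4, 1], [0, 0, 0, 0, 0, -0.6, 1]]]}}

```text
time: 45.82
position: [534.8, -233.4, 241.8]
ee_rot: [2.721, 1.569, 0.0]
contact_force: [0.3, -0.8, 0.3]
grip_width: 85.4
grasp_force: 0.0
```

Call:
{"op": "send_rows", "data": {"plan": [[[0, 0, 0, 0.12, -0.08, -0.1, 1], [0, 0, 0, 0.25, -0.16, -0.1, 1], [0, 0, 0, 0.4, -0.24, -0.1, 1], [0, 0, 0, 0.55, -0.33, -0.1, 1], [0, 0, 0, 0.7, -0.42, -0.1, 1]]]}}

```text
time: 46.45
position: [532.2, -69.1, 260.7]
ee_rot: [2.721, 1.569, 0.001]
contact_force: [0.8, 0.2, 0.3]
grip_width: 85.4
grasp_force: 0.0
```

Call:
{"op": "send_rows", "data": {"plan": [[[0, 0, 0, 0.12, -0.08, 0, 1], [0, 0, 0, 0.25, -0.16, 0, 1], [0, 0, 0, 0.4, -0.24, 0, 1], [0, 0, 0, 0.55, -0.33, 0, 1], [0, 0, 0, 0.6, -0.36, 0, 1]]]}}

```text
time: 47.08
position: [529.9, 71.8, 260.7]
ee_rot: [2.719, 1.573, 0.001]
contact_force: [0.0, -0.7, 0.7]
grip_width: 85.3
grasp_force: 0.0
```

```bash
python3 nav.py; python3 - <<'E'
from meas import *
t=np.radians(-39.05); Rm=np.array([[np.cos(t),np.sin(t)],[-np.sin(t),np.cos(t)]])
for n in("top","scene"):
    p,d,c=cap(n); X=cloud(d,c)
    for k,s,r,a,b,o in[("brush",(581,-329),100,52,72,(95,0)),("tin",(463,-172.5),42,42,56,(-95,47.5)),("soap",(405.7,-243.5),42,34,50,(-95,-44)),("can",(535.6,-234.3),40,155,185,(0,45)),("drop",(479,-304),25,85,125,(0,-45)),("timer",(440,-16),45,38,60,None)]:
        f=fit(X,s,r,a,b)
        if f: print(n,k,f[1], "err" ,np.round(Rm@(f[1][:2]-np.array([507.2,-269.1]))-o,1) if o else "")
    if n=="top": cv2.imwrite("pics/t8.png",cv2.resize(p[130:330,290:540],None,fx=3,fy=3)[...,::-1])
E
```

```text
t 47.08 pos [529.9  71.8 260.7] psi 60.09 grip 85.3 F [ 0.  -0.7  0.7] q [ 0.29  0.27 -0.58  1.79  0.16  1.13 -0.86]
top brush [ 572.2 -327.4  149.8  115.2   15.1   61.    71.4] err [-7.8 -4.3]
top tin [ 463.1 -171.2   64.6   62.   -16.3   49.2   55.9] err [-0.9  0.7]
top soap [ 405.7 -246.8   72.4   64.9  -81.5   39.8   47.3] err [ 2.1 -2.6]
top can [ 530.9 -235.7   42.    40.6   86.1  169.7  183. ] err [-2.6 -4.1]
top drop [ 478.1 -300.6   20.6   20.1   25.1   93.9  116.7] err [-2.8  2.2]
scene brush [ 575.9 -325.6  143.6  112.9   14.8   60.5   65.5] err [-6.1 -0.6]
scene tin [ 463.2 -171.4   64.    64.   -11.5   47.9   54. ] err [-0.7  0.7]
scene soap [ 404.6 -242.8   69.7   45.6   50.4   38.7   43.7] err [-1.2 -0.2]
scene can [ 534.3 -233.5   39.5   37.7  -67.1  166.8  177. ] err [-1.4 -0.3]
scene drop [ 478.7 -300.6   23.4   23.3   39.8   93.1  112.6] err [-2.3  2.6]
scene timer [438.7 -16.4  45.1  41.6  31.1  47.   52.5] err
```

View pics/t8.png

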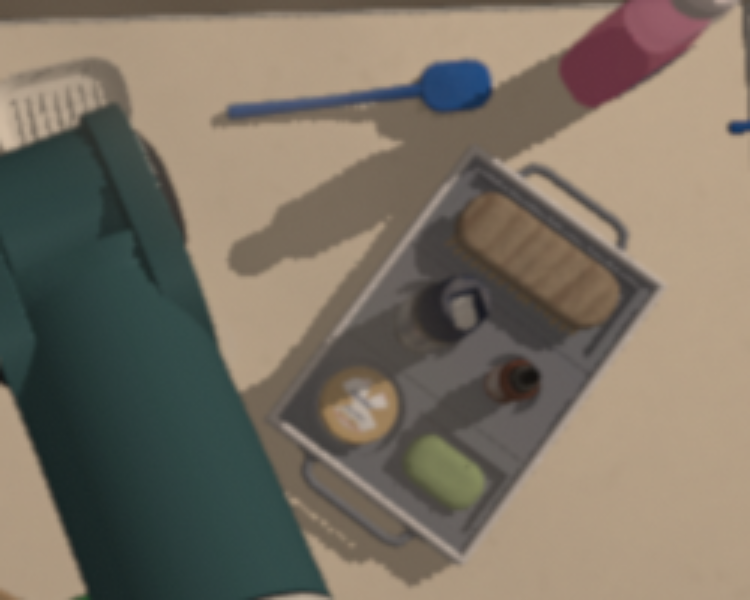

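All five pieces are in their recesses: brush (540,260), can (465,300), dropper (515,380), tin (358,405) and soap (445,470). The larger brush error comes from can pixels mixed into its fit. The timer and dish brush are unmoved, so I'm handing in.

```bash
python3 -c "
from cell import env
print(env.close_job())"
```

```text
the job is handed in; nothing more can be done
None
```

The job is handed in at about 47 s: all five kit pieces measured in their recesses within tolerance, both bottles stayed upright, and the timer and dish brush were left where they were; no verdict came back.

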